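# Clear the T-slot of a die fixture and nip a die in it by feel

### The arm

A 7-joint arm with a two-finger parallel gripper is mounted at the origin on the work surface. World frame = base frame: x ahead of the robot, y to its left, z up, the work surface at z = 0. Lengths are in mm, angles in rad, forces in N, time in s.
With the tool pointing down it reaches from about 400 to 850 mm from the base axis. Payload 10.4 kg.
Tool frame: the origin (TCP) lies midway between the tips of the shut fingers; the grasp point (between the pads) lies 19 mm behind it; z points along the fingers, x is the direction in which the jaws open and shut, and the axes are right-handed (so a half turn about z gives the same grasp; the last joint's range is limited). The gripper opens to 85 mm and grips with 20 to 120 N. Pads are 22 mm wide; open, the fingers measure 114 mm over their backs; the gripper's body (76 mm by 85 mm) begins 54 mm behind the grasp point. The pads swing forward as they close: fully open they stand 13 mm farther back than shut.
Start: joints at [1.307, 0.332, -0.065, 1.46, 0.022, 1.35, -0.088], TCP at [149.07, -606.984, 231.338] pointing down, gripper open.
Joint ranges: [-2.6, 2.6], [-0.5, 2.12], [-1.47, 1.34], [0.16, 2.42], [-1.27, 4.41], [0.06, 2.06], [-2.6, 2.6]. Speed limits (rad/s): [2.22, 2.22, 2.79, 2.79, 3.14, 3.14, 3.14].

### API

Orientations are given as [roll, pitch, yaw] about the fixed x, y, z axes, in that order (R = Rz(yaw) Ry(pitch) Rx(roll)).
In Python, from cell import telemetry, vision, close_job gives the robot as it stands. The module is installed in compiled form; this text tells all that it offers.
- The arm moves only by the shell command python3 -m creep 'ROWS' [FORCE]. ROWS is JSON, a list that holds one entry, the list of rows, each a list of 7 numbers: the turn, a rotation vector about the tool's x, y, z in rad, then the shift along the tool's x, y, z in m, then the opening, from 0 (shut) to 1 (fully open). In form: [[[rx, ry, rz, x, y, z, fingers], ...]]. A call has 1 to 8 rows; each row shifts and turns the pose as measured when the row begins, along the tool's axes as they then stand; what a row does not reach is not made up. A row lasts 1/10 s, in which the tool goes at most 50 mm and 8.59 degrees, less where a joint would pass 70% of its speed; a pose out of reach is approached as far as the arm can. A call with a gripper value outside its range is refused whole. The fingers move at their own pace and stop on an object; FORCE is the grip in N (left out, the last holds). Time passes only in rows, so rows that do not move let the fingers close. It gives the time, the measured TCP pose, the force and the opening at its end, in the units of the state.
- telemetry.get_state(): the state, without advancing time (a new reading comes with each control period).
- vision.get_image(name): name is "side" or "top"; returns a dict with "frame" (480x640x3 uint8, red, green, blue), "camera_matrix" (3x3 intrinsics, pixels), "D" ([k1, k2, p1, p2, k3] as OpenCV has them; the pictures are not rectified), "R" (3x3) and "t" (3): a world point X has camera coordinates R X + t. Camera axes: x right, y down, z forward; pixel columns grow to the right and rows downward; lengths in mm; the calibration is good to about 2 mm. A picture is of the moment at which its call begins. There is no depth.
- close_job(): hands the job in, once; it reports no verdict.
The state is a dict: "time_s": time; "qpos": joint angles; "dq": joint speeds; "tau": joint torques, N m; "tool_pos": TCP position; "tcp_rot": TCP orientation; "contact_force": force on the tool from outside, world axes, zero at the start; "moment": the same for the moment, N m; "finger_gap": finger opening in mm.
Only numpy, scipy, OpenCV 4.12 (cv2) and the standard library are available. Lean on these libraries where they do the work, as an engineer would, in place of code of your own. Each camera call takes 0.05 s, during which the arm holds its last target.

### The job

The T-slotted die fixture has an aluminium offcut caught in its slot. Set the slot scraper down into the slot behind the offcut and drive the offcut out of the open end into the catch pan without touching it with the fingers, then stand the scraper back upright on the bench. Set the small round die gently flat on the plate over the slot, between the jaw and the two V-stop blocks, let go of it, and push the sliding jaw up until you feel the die come up solid against both stop blocks, so that it stays nipped when you let go; do not ram it, and leave the jar, the file and the large backer disc alone.

Things in the scene. Friction and masses are not known exactly. Their poses are not given: they have to be found in the camera images.
- fixture: Fixed T-slotted steel plate 350 (x, along the slot) by 130 (y) by 58 mm high. Origin: centre of its underside; +x to the slot's open end, z up. Slot on y = 0, full length: neck 28 wide, 20 deep; chamber under it 46 wide, 20 high, its floor 18 mm above the bench. Hold-down lugs 14 mm high stick out 22 mm from the long sides. It carries the jaw and the two blocks of the V-stop.
- slot_end (a point): Middle of the slot's open end, at the plate's top face (fixture x = 175, z = 58 mm); axes as fixture. Below it hangs the sheet-metal catch pan, fixture x = 175 to 297 mm, 130 mm wide, floor 3 mm above the bench, walls 24 mm high on three sides, open towards the plate.
- stop_a: Fixed steel stop block, one half of a 90 degree V-stop that opens towards the jaw: 16 mm thick, 30 mm long, 28 mm high above the plate, its flat face turned 45 degrees to the slot. Origin: centre of its foot, at fixture x = 111, y = +32, z = 58 mm; axes as fixture. The round die is seated on both blocks when its axis is over the slot's centre line at fixture x = 89 mm.
- stop_b: The other half of the V-stop, mirrored, on the other side of the slot, at fixture x = 111, y = -32, z = 58 mm.
- jaw (a joint): Travel (m) of the sliding jaw along fixture +x to the V-stop; 0 = fully back, stroke 0.2. It stays where left; drag about 6 N plus 15 N per m/s. Pushing the die along adds 1 to 2 N, bringing it up on to one block and round to the other a few more; once the die is against both stop blocks (travel about 0.184) the force rises steeply. Pressed 10 to 20 N beyond the drag and let go, it keeps the die nipped.
- jaw_back (a point): Centre of the jaw's back face, 20 mm above the plate's top (78 mm above the bench), moves with the jaw; axes as fixture. The jaw is a grey block 46 mm thick (x), 96 mm wide (y), 45 mm high above the plate, faces flat. At travel 0 this point is at fixture x = -171 mm and the front face at x = -125 mm.
- scrap: Aluminium T-section offcut standing in the slot, 60 mm long (its x, along the slot). Flange 38 wide, 6 mm thick, on the chamber floor under the slot's lips, so it cannot be lifted out; web 8 mm thick up through the neck, 46 mm high in all, 6 mm proud of the plate. Origin: centre of the flange's underside. 0.1 to 0.2 kg, slides easily.
- scraper: Upright slot scraper, 150 mm tall, 0.45 kg, standing on the bench: steel foot 60 long (its x), 20 wide (y), 36 mm high, a stem, and a square wooden handle 26 by 26 mm, 86 to 150 mm above the sole. Origin: centre of the sole. The foot drops into the slot's neck with its x along the slot, either way round; held with the sole 3 to 8 mm above the chamber floor its handle passes over the stop blocks.
- scraper_grip (a point): Middle of the scraper's handle, 117 mm above the sole, on its axis.
- die: Small round steel extrusion die, 60 mm diameter, 36 mm high, 0.6 to 0.85 kg, lying flat on the bench; its yaw does not matter. Origin: centre of its underside.
- jar: Bystander: closed glass jar, 64 mm diameter, 100 mm high. Origin: centre of its underside.
- file: Bystander: flat file with a wooden handle, 240 mm long along its x, 20 mm high, lying on the bench. Origin: under its middle.
- backer: Bystander: large steel backer disc, 120 mm diameter, 35 mm high, 3 kg. Origin: centre of its underside.
Not all that is in view belongs to the job. What is shaped like the scraper but orange, pink or turquoise is not meant.

How it is judged (in metres and radians):
On the way, in this order (a step that is already met when the one before it is completed fails the run):
1. the scraper's foot is down in the slot (z of scraper in the frame of fixture below 0.035 m and y of scraper in the frame of fixture between -0.01 and 0.01 m and x of scraper in the frame of fixture between -0.15 and 0.15 m), for 0.05 s.
2. the scraper is driving the offcut along the slot (contact force between scraper and scrap above 0.1 N and distance of scrap from where it was at the start of the episode above 0.03 m).
3. the offcut lies in the catch pan (x of scrap in the frame of fixture between 0.192 and 0.31 m and y of scrap in the frame of fixture between -0.07 and 0.07 m and height (world z) of scrap below 0.05 m and contact force between scrap and scraper below 0.05 N), for 0.1 s.
4. the scraper stands upright on the bench, clear of the fixture, let go (height (world z) of scraper below 0.01 m and angle between scraper's own z axis and vertical below 0.15 rad and contact force between scraper and fixture below 0.05 N and contact force between scraper and the fingers below 0.05 N and linear speed of scraper below 0.02 m/s), for 0.2 s.
5. the die lies flat on the plate between the jaw and the stop blocks, let go (z of die in the frame of fixture between 0.055 and 0.061 m and angle between die's own z axis and vertical below 0.04 rad and contact force between die and the fingers below 0.05 N and x of die in the frame of fixture between -0.02 and 0.1 m and y of die in the frame of fixture between -0.03 and 0.03 m), for 0.2 s.
6. the jaw nips the die against both stop blocks (contact force between die and stop_a above 1 N and contact force between die and stop_b above 1 N and value of joint jaw above 0.175 m), for 0.1 s.
At the end, for the whole second after the job is handed in: The offcut rests in the catch pan; the scraper stands upright (within 0.15 rad) on the bench, clear of fixture and offcut; the die lies flat (within 0.04 rad, 3 mm) on the plate, nipped by the jaw with more than 1 N on each of the two stop blocks (all of step 3 and all of step 4 and all of step 6 and z of die in the frame of fixture between 0.055 and 0.061 m and angle between die's own z axis and vertical below 0.04 rad and contact force between die and the fingers below 0.05 N and linear speed of each of die, scrap below 0.01 m/s); the robot touches nothing.
It fails at once if the fingers touch the offcut (contact force between scrap and the fingers above 0.3 N).
It fails at once if the die is dropped or rammed (more than 80 N between die and fixture) (contact force between die and fixture above 80 N).
It fails at once if a bystander is moved more than 20 mm (distance of any of jar, file, backer from where it was at the start of the episode above 0.02 m).
It also fails if it takes over 72 s, if anything falls off the work surface, if the arm or the gripper's body presses on something with over 40 N, if the wrist force passes 120 N, or if a joint passes its speed limit or range.

## Working session

There is one attempt and no reset: what is moved stays moved. The work goes in short steps, Python scripts to look and compute and a shell command to move; the robot and the scene stay as the last step left them, time stands still between calls to the robot, and variables do not carry over. Pictures are saved under pics/ and viewed, and the job is handed in when it is done.

```bash
mkdir -p pics
python3 - <<'E'
from cell import telemetry, vision
import cv2, numpy as np, pickle
print(telemetry.get_state())
d={}
for n in("side","top"):
    im=vision.get_image(n); d[n]=im
    cv2.imwrite(f"pics/{n}0.png",im["frame"][:,:,::-1])
    print(n,im["camera_matrix"],im["D"],im["R"],im["t"])
pickle.dump(d,open("im0.pkl","wb"))
E
```

```text
{'time_s': 0.0, 'qpos': array([ 1.30737479,  0.33291902, -0.06470175,  1.46095754,  0.02159173,
        1.34990575, -0.08849542]), 'dq': array([ 4.25654078e-04,  1.70092673e-04, -3.96859228e-04,  1.37851906e-03,
        1.36845744e-03, -8.24892321e-04, -4.80002836e-05]), 'tau': array([ 3.81204127e-04, -6.25439143e+01,  4.91812290e-02, -3.91604555e+01,
        1.62334624e-02,  9.77103686e-03, -8.64485060e-06]), 'tool_pos': array([ 148.96829908, -606.58885563,  230.4787544 ]), 'tcp_rot': array([ 3.14153206e+00,  1.49323865e-03, -1.32994909e+00]), 'contact_force': array([-0.7196123 ,  0.33399431,  0.61355463]), 'moment': array([ 0.00735918,  0.02774287, -0.00456456]), 'finger_gap': 85.37904338383596}
side [[561.83048138   0.         311.18128849]
 [  0.         561.83048138 229.17290266]
 [  0.           0.           1.        ]] [0.03739543 0.         0.         0.         0.        ] [[-0.99590744 -0.09021967 -0.00536426]
 [-0.05760443  0.67937273 -0.73152883]
 [ 0.06964262 -0.728226   -0.68178941]] [ 542.38269712  166.8350726  1137.35226933]
top [[576.57884017   0.         321.2149089 ]
 [  0.         576.57884017 243.31659794]
 [  0.           0.           1.        ]] [0.0542656 0.        0.        0.        0.       ] [[-2.12575741e-02 -9.99773671e-01 -8.49431040e-04]
 [-9.93217374e-01  2.12153008e-02 -1.14320425e-01]
 [ 1.14312572e-01 -1.58650524e-03 -9.93443566e-01]] [ -70.32131094  563.95548356 1203.1347847 ]
```

View pics/side0.png

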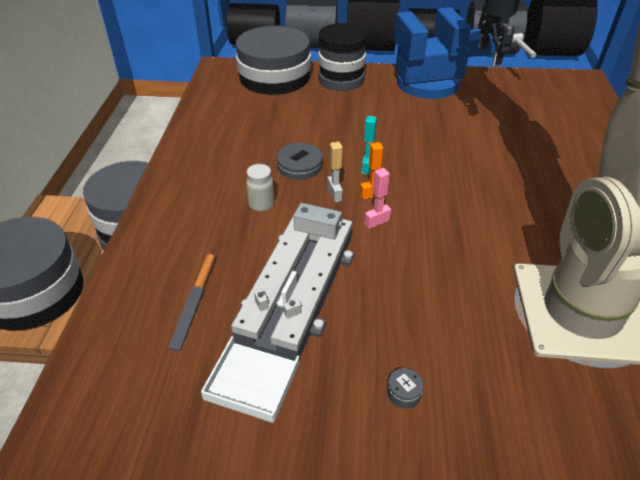

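View pics/top0.png

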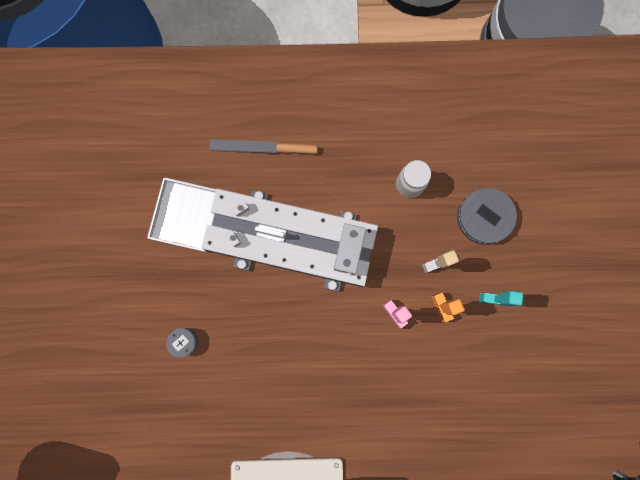

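Both views show the whole scene. Shapes that could be taken for the scraper are the tan-handled steel one (top 440,262; side 336,165), pink (398,314), orange (447,307) and turquoise (502,298); I pick the tan/steel one. For the die, I pick the small disc (top 181,343), not the large backer (488,216). Next are close crops.

Run:
```python
import cv2,pickle
d=pickle.load(open("im0.pkl","rb"))
t=d["top"]["frame"][:,:,::-1]; s=d["side"]["frame"][:,:,::-1]
cv2.imwrite("pics/c1.png",cv2.resize(t[180:340,380:540],None,fx=3.7,fy=3.7,interpolation=cv2.INTER_CUBIC))
cv2.imwrite("pics/c2.png",cv2.resize(t[170:300,140:390],None,fx=3.2,fy=3.2,interpolation=cv2.INTER_CUBIC))
cv2.imwrite("pics/c3.png",cv2.resize(s[100:250,230:400],None,fx=4,fy=4,interpolation=cv2.INTER_CUBIC))
```

```text
(no output)
```

View pics/c1.png

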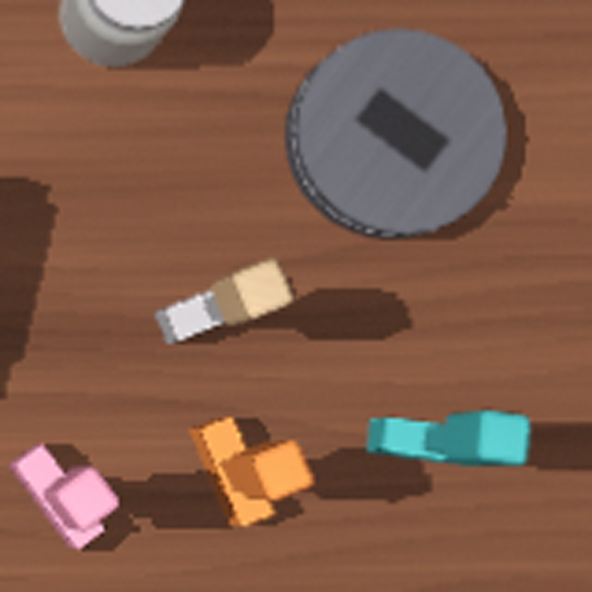

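View pics/c2.png

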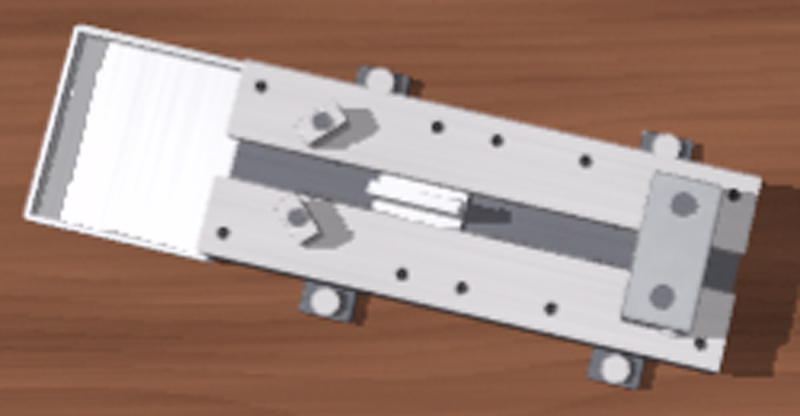

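View pics/c3.png

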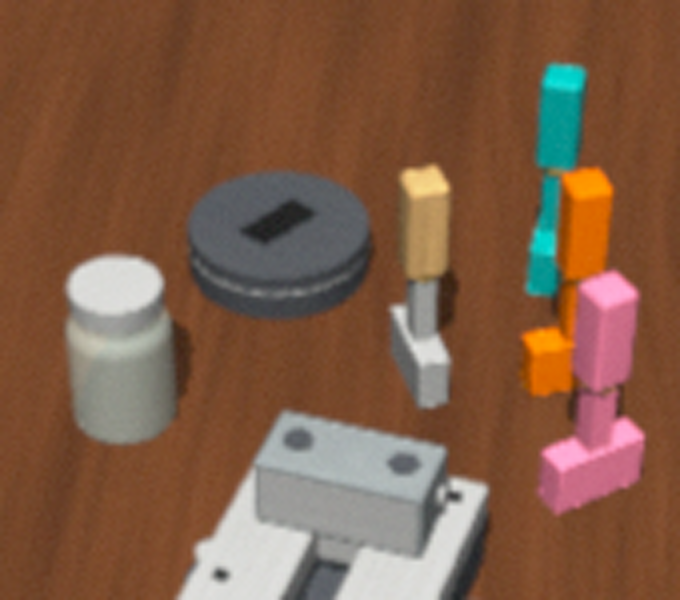

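```bash
cat > h.py <<'E'
import cv2,numpy as np,pickle
from scipy.spatial.transform import Rotation as Ro
def ray(im,p):
    n=cv2.undistortPoints(np.array(p,float).reshape(-1,1,2),im["camera_matrix"],im["D"]).reshape(-1,2)
    R=im["R"]; c=-R.T@im["t"]
    return c,np.c_[n,np.ones(len(n))]@R
def onz(im,p,z):
    c,v=ray(im,p); return c+v*((z-c[2])/v[:,2])[:,None]
def proj(im,X):
    return cv2.projectPoints(np.array(X,float).reshape(-1,3),cv2.Rodrigues(im["R"])[0],im["t"],im["camera_matrix"],im["D"])[0].reshape(-1,2)
E
python3 - <<'E'
from h import *
d=pickle.load(open("im0.pkl","rb"));T=d["top"];S=d["side"]
g=cv2.cvtColor(T["frame"],cv2.COLOR_RGB2GRAY).astype(float)
# column scan: edges of plate & slot
def cross(c,r0,r1,sign):
    col=g[:,c-1:c+2].mean(1); r=np.arange(int(r0)-5,int(r1)+6); gr=(np.roll(col,-1)-np.roll(col,1))[r]*sign
    w=np.clip(gr,0,None); k=w.argmax(); sl=slice(max(k-1,0),k+2); return (w[sl]*r[sl]).sum()/w[sl].sum()
# approx corners
C=np.array([[216.2,188.7],[204,250.6],[364.4,286.2],[377.5,225.6]])
def line(a,b): return lambda c:a[1]+(b[1]-a[1])*(c-a[0])/(b[0]-a[0])
up=line(C[0],C[3]);lo=line(C[1],C[2])
rows={}
for name,f,cols,s in(("up",up,[225,232,240,275,285,295,305,315,325,335,365,370],1),("lo",lo,[212,220,228,260,270,280,290,300,310,320,350,358],-1)):
    pts=np.array([[c,cross(c,f(c)-0,f(c)+0,s)] for c in cols]); P=onz(T,pts,58)[:,:2]
    vx,vy,x0,y0=cv2.fitLine(P.astype(np.float32),cv2.DIST_HUBER,0,.01,.01).ravel()
    res=(P-[x0,y0])@[-vy,vx]; print(name,np.degrees(np.arctan2(vy,vx)),x0,y0,res.round(1))
# slot edges
ctr=lambda c:(up(c)+lo(c))/2
for name,o,s in(("slotup",-7,-1),("slotlo",7,1)):
    pts=[]
    for c in list(range(225,250,3))+list(range(300,330,4)):
        pts.append([c,cross(c,ctr(c)+o*1.0,ctr(c)+o,s)])
    P=onz(T,pts,58)[:,:2]
    vx,vy,x0,y0=cv2.fitLine(P.astype(np.float32),cv2.DIST_HUBER,0,.01,.01).ravel()
    print(name,np.degrees(np.arctan2(vy,vx)),x0,y0,((P-[x0,y0])@[-vy,vx]).round(1))
print(onz(T,C,58))
# side corners: top face
print("side click", onz(S,[[234,331]],58))
# colour blobs
hsv=cv2.cvtColor(T["frame"],cv2.COLOR_RGB2HSV)
print(hsv[258,452],hsv[266,432],hsv[300,100],hsv[343,181])
E
```

```text
up 75.78425 638.3362 -33.17007 [-0.3 -0.   0.2  0.3  0.1 -0.2 -0.4  0.3  0.1 -0.1  0.  -0. ]
lo 75.7423 511.1715 -2.9818094 [ 0.  -0.1  0.  -0.1  0.1 -0.1  0.  -0.   0.  -0.1  0.   0. ]
slotup 75.735596 598.1678 17.961573 [-0.1  0.  -0.1  0.   0.3  0.1  0.  -0.1 -0.2  0.  -0.1  0.1  0.  -0.
 -0.   0.  -0. ]
slotlo 75.68494 576.57776 46.171185 [-0.4 -0.   0.4 -0.1  0.1 -0.6  0.5 -0.2  0.2  0.2  0.2  0.2 -0.5 -0.5
 -0.3  0.  -0. ]
[[ 680.44981355  137.45506327   58.        ]
 [ 549.28315385  163.0290352    58.        ]
 [ 467.74684893 -170.12080147   58.        ]
 [ 594.35661757 -201.47132381   58.        ]]
side click [[673.31848362 149.73193116  58.        ]]
[ 17  77 237] [158   5 219] [ 10 134 126] [140   8  92]
```

```bash
cat > m.py <<'E'
from h import *
d=pickle.load(open("im0.pkl","rb"));T=d["top"];S=d["side"]
a=np.radians(75.745);ux=np.array([np.cos(a),np.sin(a)]);uy=np.array([-ux[1],ux[0]])
yu=np.array([638.34,-33.17])@uy; yl=np.array([511.17,-2.98])@uy
C=np.array([[216.2,188.7],[204,250.6],[364.4,286.2],[377.5,225.6]])
P=onz(T,C,58)[:,:2]
print("width",yu-yl,"x ends",P@ux)
E
python3 - <<'E'
from m import *
su=np.array([598.17,17.96])@uy; sl=np.array([576.58,46.17])@uy
print("mid by edges",(yu+yl)/2,"by slot",(su+sl)/2,su-sl)
hs=cv2.cvtColor(T["frame"],cv2.COLOR_RGB2HSV);g=cv2.cvtColor(T["frame"],cv2.COLOR_RGB2GRAY)
ss=cv2.cvtColor(S["frame"],cv2.COLOR_RGB2HSV)
# handle top face: bright tan
def blob(m,c):
    n,l,st,ce=cv2.connectedComponentsWithStats(m.astype(np.uint8)); k=l[c[1],c[0]]; return l==k,ce[k],st[k]
m,c,st=blob((hs[...,0]<25)&(hs[...,2]>205)&(hs[...,1]<130),(451,258)); print("handle top",c,st,onz(T,[c],150))
q=cv2.minAreaRect(np.argwhere(m)[:,::-1].astype(np.float32)); print(q)
B=onz(T,cv2.boxPoints(q),150);print(B.round(1))
m,c,st=blob((hs[...,2]>160)&(hs[...,1]<40),(432,266)); print("foot",c,st); q=cv2.minAreaRect(np.argwhere(m)[:,::-1].astype(np.float32)); B=onz(T,cv2.boxPoints(q),36);print(B.round(1),q)
m,c,st=blob((ss[...,0]>10)&(ss[...,0]<25)&(ss[...,2]>140)&(ss[...,1]<150),(336,157)); print("side handle",c,st)
# triangulate handle centre (mid-height) using top camera handle? use side top-face click
print("side top-face", onz(S,[[336,143.5]],150))
# die
m,c,st=blob((hs[...,1]<70)&(hs[...,2]<235),(181,335)); print("die",c,st)
cn=max(cv2.findContours(m.astype(np.uint8),0,2)[0],key=cv2.contourArea);print(cv2.fitEllipse(cn)); print(onz(T,[c],36), onz(T,[c],18))
# scrap top web
cv2.imwrite("pics/c4.png",cv2.resize(np.ascontiguousarray(T["frame"][215:255,215:305,::-1]),None,fx=8.5,fy=8.5,interpolation=cv2.INTER_CUBIC))
cv2.imwrite("pics/c5.png",cv2.resize(np.ascontiguousarray(T["frame"][320:370,150:210,::-1]),None,fx=8.5,fy=8.5,interpolation=cv2.INTER_CUBIC))
E
```

```text
width -130.68828398786934 x ends [300.77525792 293.2635932  -49.7056948  -48.91479635]
mid by edges -561.5087126795866 by slot -561.3937686497018 -27.871601897543655
handle top [450.35664336 257.57342657] [443 251  15  15 143] [[ 515.83967959 -330.23270413  150.        ]]
((450.4741516113281, 257.439697265625), (11.94888687133789, 12.080193519592285), 66.80140686035156)
[[ 522.4 -315.6  150. ]
 [ 531.2 -337.3  150. ]
 [ 509.8 -345.3  150. ]
 [ 501.  -323.6  150. ]]
foot [431.19626168 265.14953271] [425 259  15  13 107]
[[ 514.9 -300.2   36. ]
 [ 525.  -326.9   36. ]
 [ 506.9 -333.2   36. ]
 [ 496.9 -306.5   36. ]] ((432.1379089355469, 264.8448486328125), (9.099071502685547, 13.370063781738281), 68.19859313964844)
side handle [336.22377622 154.44405594] [330 141  13  30 286]
side top-face [[ 515.89226483 -335.22464412  150.        ]]
die [181.53721245 342.27740189] [166 328  32  30 739]
((181.544677734375, 342.2226867675781), (28.155277252197266, 31.452550888061523), 66.73468780517578)
[[360.41447944 213.35188178  36.        ]] [[359.52176542 217.67239611  18.        ]]
```

View pics/c4.png

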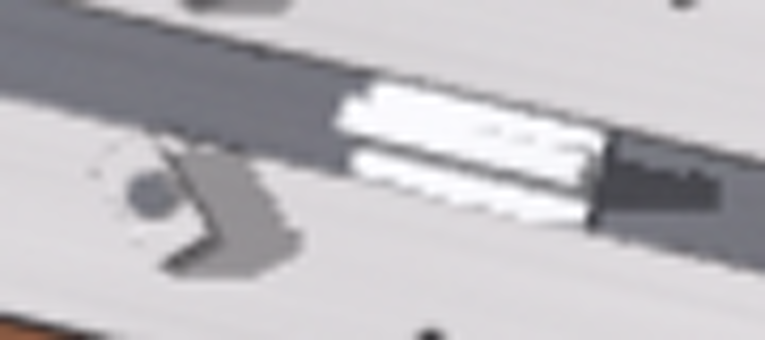

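View pics/c5.png

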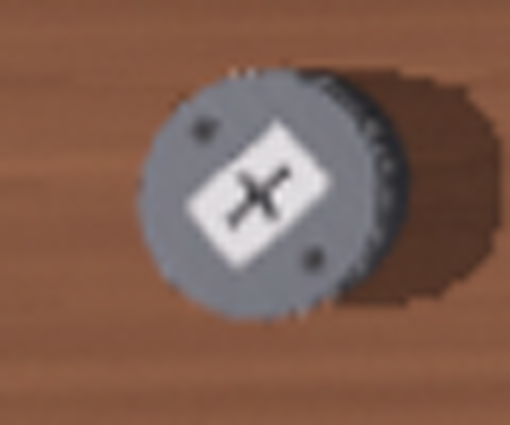

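The crops confirm the choice: tan handle on a steel foot, at crop 260,290 in c1. They also show the die's cross mark at top pixel ≈(180,342.5) and the scrap's rear end near (285.6,236).

```bash
cat >> h.py <<'E'
A=np.radians(75.745);UX=np.array([np.cos(A),np.sin(A)]);UY=np.array([-UX[1],UX[0]]);O=np.array([575.1,-16.6])
def f2w(x,y=0): return O+x*UX+y*UY
def w2f(p): q=np.array(p)[:2]-O; return np.array([q@UX,q@UY])
def plan(x,y,z,yawdeg=None):
    from cell import telemetry
    s=telemetry.get_state(); R=Ro.from_euler("xyz",s["tcp_rot"]); p=s["tool_pos"]
    dl=R.inv().apply(np.array([x,y,z])-p)
    cy=np.degrees(s["tcp_rot"][2]); yw=cy if yawdeg is None else yawdeg
    dR=(R.inv()*Ro.from_euler("xyz",[np.pi,0,np.radians(yw)])).as_rotvec()
    print("t",round(s["time_s"],2),"pos",p.round(1),"yaw",cy.round(1),"gap",round(s["finger_gap"],1),"F",s["contact_force"].round(1),"fix",w2f(p).round(1))
    print("need tool shift mm",dl.round(1),"rotvec",dR.round(3))
E
python3 - <<'E'
from h import *
d=pickle.load(open("im0.pkl","rb"));T=d["top"];S=d["side"]
print("die",onz(T,[[180,342.5]],36)); 
for n,p,z in(("pink",(402,314),150),("orange",(456,307),150),("turq",(515,298),150),("jar",(416,174),100)): print(n,onz(T,[p],z).round(0))
print("scrap rear z64",w2f(onz(T,[[285.6,235]],64)[0]),"flange",w2f(onz(T,[[284,241]],24)[0]),"front",w2f(onz(T,[[255,227]],24)[0]),w2f(onz(T,[[258,224.5]],64)[0]))
print("jaw front/back", [w2f(x) for x in onz(T,[[(640+715)/6.4+140,(180+330)/6.4+170],[342,224],[335,270],[365,227],[357,273.5]],103)])
# side check: die top and scraper sole centre prediction
print("pred side scraper top/sole",proj(S,[[516,-331,150],[516,-331,117],[516,-331,36]]),"die",proj(S,[[360,215,36]]))
print(f2w(-70),f2w(-171),f2w(89),f2w(40))
plan(516,-331,231,-69)
E
```

```text
die [[360.03905685 216.53261831  36.        ]]
pink [[ 410. -233.  150.]]
orange [[ 421. -336.  150.]]
turq [[ 436. -449.  150.]]
jar [[ 693. -279.  100.]]
scrap rear z64 [ 8.79315479 -0.52053465] flange [12.75193156  8.46952192] front [80.9182952  -7.05107465] [70.21720973 -9.05078361]
jaw front/back [array([-131.57461312,    2.83453241]), array([-100.88802871,  -43.78660547]), array([-107.87508087,   50.41443569]), array([-147.61660061,  -48.28998012]), array([-152.43709559,   47.30461565])]
pred side scraper top/sole [[335.84817197 144.52891842]
 [335.50160574 156.14395253]
 [334.70196677 183.03408752]] die [[405.58506166 381.94448093]]
[557.86334886 -84.44465976] [ 532.99332364 -182.33481169] [597.01517074  69.65963883] [584.94951494  22.168377  ]
t 0.1 pos [ 149.  -606.6  230.6] yaw -76.2 gap 85.5 F [-0.4 -0.2  0.4] fix [-676.8  267.7]
need tool shift mm [-1.801e+02 -4.222e+02 -2.000e-01] rotvec [-0.     0.001 -0.126]
```

```bash
python3 -m creep '[[[0,0,-0.016,-0.018,-0.042,0,1],[0,0,-0.016,-0.018,-0.042,0,1],[0,0,-0.016,-0.018,-0.042,0,1],[0,0,-0.016,-0.018,-0.042,0,1],[0,0,-0.016,-0.018,-0.042,0,1],[0,0,-0.016,-0.018,-0.042,0,1],[0,0,-0.016,-0.018,-0.042,0,1],[0,0,-0.016,-0.018,-0.042,0,1]]]' 60; python3 -c "
from h import *
plan(516,-331.5,231,-69)"
```

```text
time_s: 0.9
tool_pos: [429.8, -367.0, 226.2]
tcp_rot: [3.137, 0.006, -1.212]
contact_force: [0.7, -0.1, 0.7]
finger_gap: 85.1
t 0.9 pos [ 429.8 -367.   226.2] yaw -69.4 gap 85.1 F [ 0.7 -0.1  0.7] fix [-375.4   54.5]
need tool shift mm [ -3.1 -93.1  -5.2] rotvec [ 0.005  0.006 -0.008]
```

```bash
python3 -m creep '[[[0.003,0.003,-0.004,-0.001,-0.036,-0.002,1],[0,0,-0.002,-0.001,-0.036,-0.002,1],[0,0,0,-0.001,-0.020,0,1],[0,0,0,0,0,0,1],[0,0,0,0,0,0,1]]]' 60; python3 -c "
from h import *
plan(516,-331.5,125,-69)
from cell import vision
T=vision.get_image('top');cv2.imwrite('pics/t1.png',T['frame'][:,:,::-1])"
```

```text
time_s: 1.4
tool_pos: [522.3, -321.3, 228.2]
tcp_rot: [3.141, 0.007, -1.194]
contact_force: [-0.9, -0.6, -0.0]
finger_gap: 85.0
t 1.4 pos [ 522.3 -321.3  228.2] yaw -68.4 gap 85.0 F [-0.9 -0.6 -0. ] fix [-308.3  -23.8]
need tool shift mm [  7.9   9.5 103.2] rotvec [0.001 0.007 0.011]
```

```bash
python3 -m creep '[[[0,0.004,0.006,0.008,0.010,0.010,1],[0,0.003,0.004,0,0,0.020,1],[0,0,0,0,0,0.010,1],[0,0,0,0,0,0,1]]]' 60; python3 -c "
from h import *
plan(516,-331.5,95,-69)"
```

```text
time_s: 1.85
tool_pos: [510.0, -338.7, 185.6]
tcp_rot: [3.138, -0.002, -1.212]
contact_force: [-0.6, -0.8, 0.6]
finger_gap: 85.6
t 1.85 pos [ 510.  -338.7  185.6] yaw -69.4 gap 85.6 F [-0.6 -0.8  0.6] fix [-328.2  -16.2]
need tool shift mm [-4.7 -8.5 90.5] rotvec [ 0.004 -0.002 -0.008]
```

View pics/t1.png

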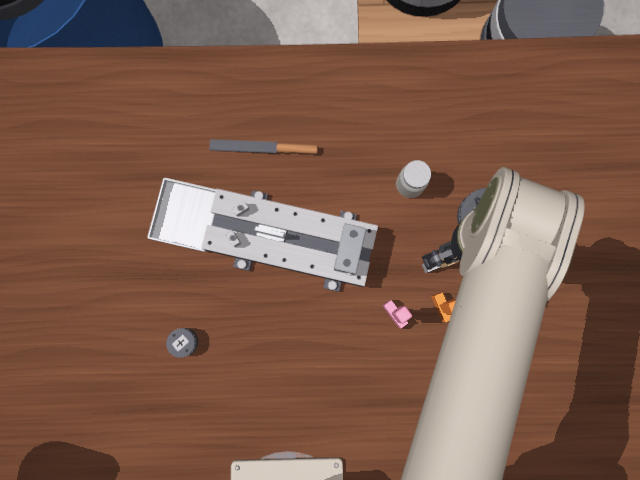

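The picture shows the arm at the scraper (435,260); the bystanders are untouched.

```bash
python3 -m creep '[[[0,0,0,-0.003,-0.007,0,1],[0,0,0,0,0,0,1],[0,0,0,0,0,0,1]]]' 60; python3 -c "
from h import *
plan(516,-331.5,95,-69)"
```

```text
time_s: 2.15
tool_pos: [515.3, -334.5, 186.6]
tcp_rot: [3.138, -0.003, -1.214]
contact_force: [-0.1, -0.6, -0.6]
finger_gap: 85.4
t 2.15 pos [ 515.3 -334.5  186.6] yaw -69.6 gap 85.4 F [-0.1 -0.6 -0.6] fix [-322.8  -20.3]
need tool shift mm [-2.8 -2.1 91.6] rotvec [ 0.004 -0.003 -0.01 ]
```

```bash
python3 -m creep '[[[0.002,-0.002,-0.005,-0.002,-0.002,0.018,1],[0,0,-0.003,0,0,0.018,1],[0,0,0,0,0,0.018,1],[0,0,0,0,0,0.018,1],[0,0,0,0,0,0.010,1],[0,0,0,0,0,0,1],[0,0,0,0,0,0,1]]]' 60; python3 -c "
from h import *
plan(516,-331.5,95,-69)"
```

```text
time_s: 2.85
tool_pos: [520.0, -332.7, 107.1]
tcp_rot: [-3.138, -0.007, -1.204]
contact_force: [-0.1, 0.5, -0.6]
finger_gap: 85.7
t 2.85 pos [ 520.  -332.7  107.1] yaw -69.0 gap 85.7 F [-0.1  0.5 -0.6] fix [-319.9  -24.4]
need tool shift mm [-2.6  3.4 12.1] rotvec [-0.004 -0.007  0.001]
```

```bash
python3 -m creep '[[[-0.003,-0.006,0,-0.002,0.003,0.012,1],[0,0,0,0,0,0,1],[0,0,0,0,0,0,1]]]' 60; python3 -c "
from h import *
plan(516,-331.5,95,-69)
from cell import vision
T=vision.get_image('side');cv2.imwrite('pics/s1.png',cv2.resize(T['frame'][60:240,250:430,::-1],None,fx=3.3,fy=3.3,interpolation=cv2.INTER_CUBIC))"
```

```text
time_s: 3.15
tool_pos: [517.3, -332.5, 96.2]
tcp_rot: [-3.139, -0.003, -1.204]
contact_force: [0.0, -0.9, -0.0]
finger_gap: 85.3
t 3.15 pos [ 517.3 -332.5   96.2] yaw -69.0 gap 85.3 F [ 0.  -0.9 -0. ] fix [-320.4  -21.8]
need tool shift mm [-1.4  0.9  1.2] rotvec [-0.002 -0.003  0.001]
```

View pics/s1.png

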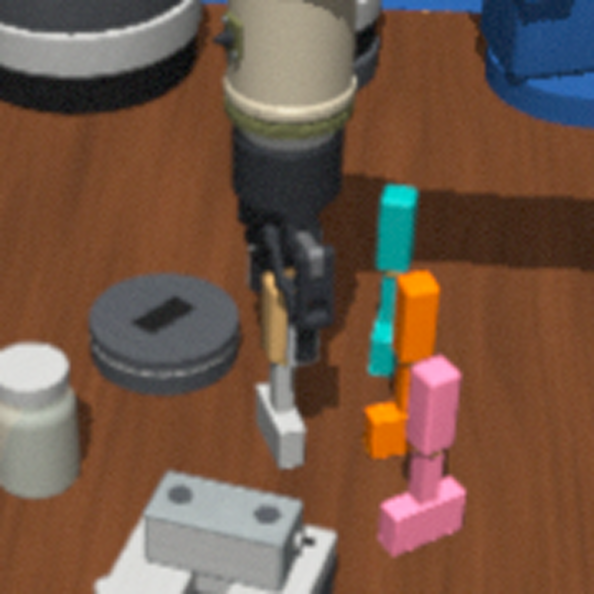

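The handle (crop 275,315) is between the fingers. Closing now.

```bash
python3 -m creep '[[[0,0,0,0,0,0,0],[0,0,0,0,0,0,0],[0,0,0,0,0,0,0],[0,0,0,0,0,0,0],[0,0,0,0,0,0,0],[0,0,0,0,0,0,0],[0,0,0,0,0,0,0],[0,0,0,0,0,0,0]]]' 70; python3 -m creep '[[[0,0,0,0,0,0,0],[0,0,0,0,0,0,0]]]' 70;python3 -c "
from h import *
plan(516,-331.5,95,-69)
from cell import vision
T=vision.get_image('side');cv2.imwrite('pics/s2.png',cv2.resize(T['frame'][60:240,250:430,::-1],None,fx=3.3,fy=3.3,interpolation=cv2.INTER_CUBIC))"
```

```text
time_s: 4.0
tool_pos: [517.4, -332.4, 96.8]
tcp_rot: [-3.139, -0.004, -1.204]
contact_force: [-0.5, 0.4, 0.3]
finger_gap: 25.2
time_s: 4.2
tool_pos: [517.4, -332.4, 96.8]
tcp_rot: [-3.139, -0.004, -1.204]
contact_force: [-0.5, 0.0, 0.2]
finger_gap: 25.4
t 4.2 pos [ 517.4 -332.4   96.8] yaw -69.0 gap 25.4 F [-0.5  0.   0.2] fix [-320.3  -21.9]
need tool shift mm [-1.4  1.   1.8] rotvec [-0.002 -0.004  0.001]
```

View pics/s2.png

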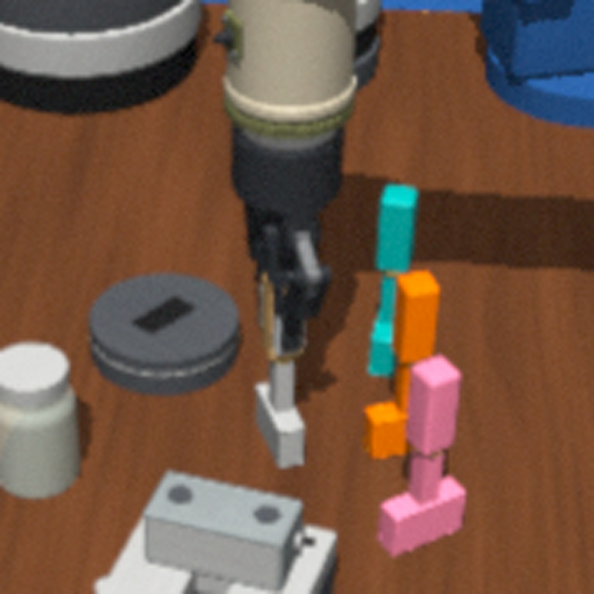

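```bash
python3 -m creep '[[[0,0,0,0,0,-0.012,0],[0,0,0,0,0,-0.025,0],[0,0,0,0,0,-0.030,0],[0,0,0,0,0,-0.030,0],[0,0,0,0,0,-0.020,0],[0,0,0,0,0,-0.010,0],[0,0,0,0,0,0,0],[0,0,0,0,0,0,0]]]' 70;python3 -c "
from h import *
plan(*f2w(-47),222,-104.25)
"
```

```text
time_s: 5.05
tool_pos: [514.2, -330.9, 227.5]
tcp_rot: [3.139, 0.003, -1.203]
contact_force: [-0.2, -0.2, -5.6]
finger_gap: 25.3
t 5.05 pos [ 514.2 -330.9  227.5] yaw -69.0 gap 25.3 F [-0.2 -0.2 -5.6] fix [-319.6  -18.3]
need tool shift mm [-233.  -142.6    5.9] rotvec [0.003 0.002 0.616]
```

```bash
python3 -m creep '[[[0,0,0,-0.013,-0.008,0,0],[0,0,0,-0.026,-0.016,0,0],[0,0,0,-0.026,-0.016,0,0],[0,0,0,-0.026,-0.016,0,0],[0,0,0,-0.026,-0.016,0,0],[0,0,0,-0.026,-0.016,0,0],[0,0,0,-0.026,-0.016,0,0],[0,0,0,-0.013,-0.008,0,0]]]' 70;python3 -c "
from h import *
plan(*f2w(-47),222,-104.25)
"
python3 -m creep '[[[0,0,0.05,0,0,0,0],[0,0,0.1,0,0,0,0],[0,0,0.12,0,0,0,0],[0,0,0.12,0,0,0,0],[0,0,0.1,0,0,0,0],[0,0,0.05,0,0,0,0],[0,0,0,0,0,0,0],[0,0,0,0,0,0,0]]]' 70;python3 -c "
from h import *
plan(*f2w(-47),222,-104.25)
"
```

```text
time_s: 5.85
tool_pos: [549.3, -108.5, 216.8]
tcp_rot: [3.127, 0.015, -1.206]
contact_force: [1.0, -0.4, -4.4]
finger_gap: 25.3
t 5.85 pos [ 549.3 -108.5  216.8] yaw -69.1 gap 25.3 F [ 1.  -0.4 -4.4] fix [-95.4   2.4]
need tool shift mm [-38.3 -29.8  -5. ] rotvec [0.019 0.01  0.614]
time_s: 6.65
tool_pos: [544.3, -94.8, 207.0]
tcp_rot: [3.105, 0.009, -1.752]
contact_force: [-0.9, -0.4, -4.2]
finger_gap: 25.5
t 6.65 pos [544.3 -94.8 207. ] yaw -100.4 gap 25.5 F [-0.9 -0.4 -4.2] fix [-83.3  10.6]
need tool shift mm [-35.7 -12.5 -15.1] rotvec [0.037 0.008 0.068]
```

```bash
python3 -m creep '[[[0.018,0.004,0.034,-0.016,-0.006,-0.008,0],[0.018,0.004,0.034,-0.018,-0.006,-0.006,0],[0,0,0,0,0,-0.001,0],[0,0,0,0,0,0,0],[0,0,0,0,0,0,0]]]' 70;python3 -c "
from h import *
plan(*f2w(-47),222,-104.25)
"
```

```text
time_s: 7.15
tool_pos: [561.8, -62.7, 219.6]
tcp_rot: [3.137, -0.001, -1.815]
contact_force: [0.1, 0.3, -5.3]
finger_gap: 25.4
t 7.15 pos [561.8 -62.7 219.6] yaw -104.0 gap 25.4 F [ 0.1  0.3 -5.3] fix [-47.9   1.5]
need tool shift mm [-0.9 -1.5 -2.4] rotvec [ 0.005 -0.001  0.005]
```

```bash
python3 -m creep '[[[0.005,0,0.004,-0.001,-0.001,0,0],[0,0,0,0,0,0,0],[0,0,0,0,0,0,0]]]' 70;python3 -c "
from h import *
plan(*f2w(-47),222,-104.25)
from cell import vision
d={n:vision.get_image(n) for n in('top','side')}
pickle.dump(d,open('im1.pkl','wb'))
cv2.imwrite('pics/s3.png',cv2.resize(d['side']['frame'][120:340,220:440,::-1],None,fx=2.7,fy=2.7,interpolation=cv2.INTER_CUBIC))
cv2.imwrite('pics/t3.png',cv2.resize(d['top']['frame'][170:300,190:390,::-1],None,fx=4,fy=4,interpolation=cv2.INTER_CUBIC))"
```

```text
time_s: 7.45
tool_pos: [562.4, -63.6, 218.7]
tcp_rot: [3.141, -0.002, -1.82]
contact_force: [-0.4, -0.8, -3.8]
finger_gap: 24.8
t 7.45 pos [562.4 -63.6 218.7] yaw -104.3 gap 24.8 F [-0.4 -0.8 -3.8] fix [-48.7   0.8]
need tool shift mm [-1.7 -0.8 -3.3] rotvec [ 0.001 -0.002 -0.001]
```

View pics/s3.png

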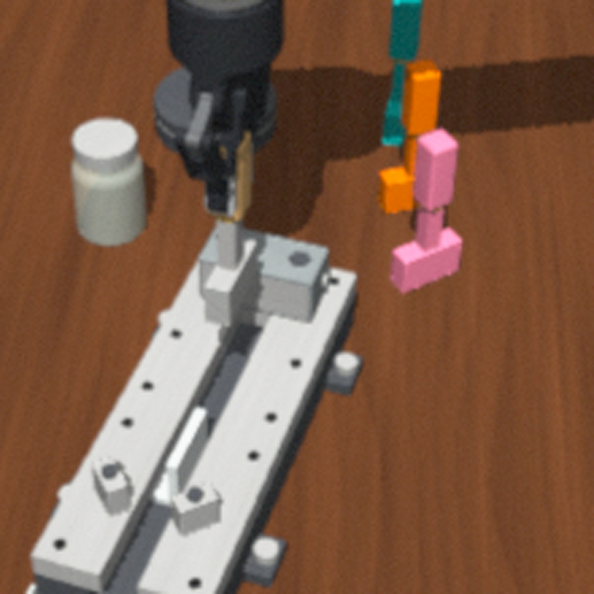

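View pics/t3.png

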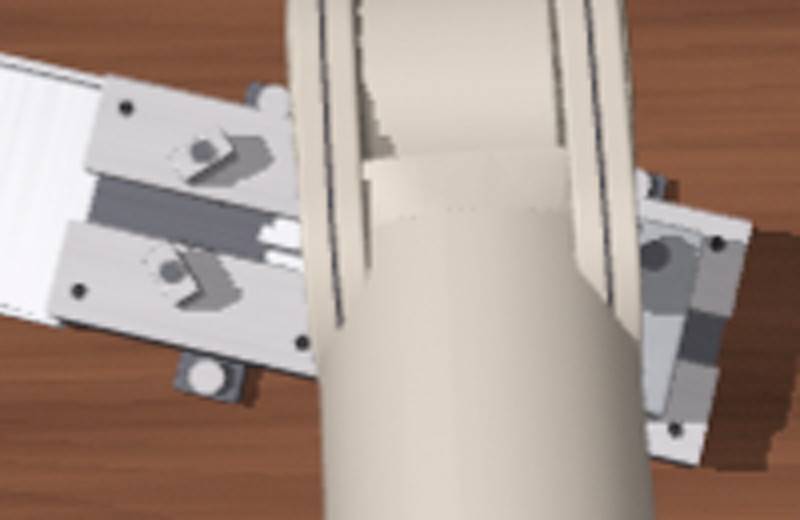

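```bash
python3 -c "
from h import *
d=pickle.load(open('im1.pkl','rb'));S=d['side']
g=S['frame']
cv2.imwrite('pics/s4.png',cv2.resize(g[190:250,280:340,::-1],None,fx=10,fy=10,interpolation=cv2.INTER_CUBIC))
print([w2f(p).round(1) for p in onz(S,[[206/2.7+219.6,315/2.7+119.6],[232/2.7+219.6,324/2.7+119.6]],122)])
# predicted for foot at fixture(-48.7,0.8)
c=[np.r_[f2w(-48.7+a,0.8+b),z] for z in(122,158) for a in(-30,30) for b in(-10,10)]
print(((proj(S,c)-[280,190]+.5)*10).round())
"
```

```text
[array([-25.9, -10.3]), array([-23.1,  11.2])]
[[259. 302.]
 [350. 323.]
 [157. 492.]
 [251. 515.]
 [257. 170.]
 [350. 191.]
 [152. 360.]
 [248. 382.]]
```

View pics/s4.png

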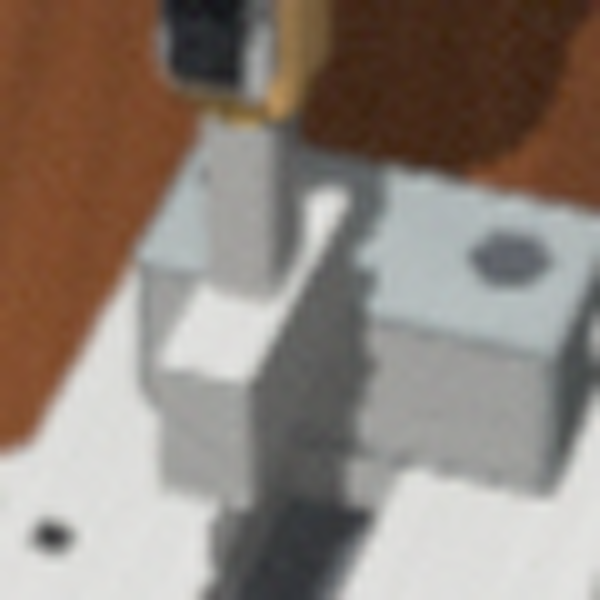

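```bash
python3 -m creep '[[[0,0,0,-0.001,-0.001,0.012,0],[0,0,0,0,0,0.018,0],[0,0,0,0,0,0.015,0],[0,0,0,0,0,0.004,0],[0,0,0,0,0,0,0],[0,0,0,0,0,0,0]]]' 70;python3 -c "
from h import *
plan(*f2w(-47,-0.3),120,-104.25)
"
```

```text
time_s: 8.15
tool_pos: [563.5, -62.9, 165.8]
tcp_rot: [3.14, -0.002, -1.82]
contact_force: [0.3, 0.0, -3.5]
finger_gap: 25.3
t 8.15 pos [563.5 -62.9 165.8] yaw -104.3 gap 25.3 F [ 0.3  0.  -3.5] fix [-47.7  -0.2]
need tool shift mm [-0.8 -0.2 45.8] rotvec [ 0.001 -0.002 -0.001]
```

```bash
python3 -m creep '[[[0,0,0,0,0,0.006,0],[0,0,0,0,0,0.006,0],[0,0,0,0,0,0.006,0],[0,0,0,0,0,0,0]]]' 70;python3 -c "
from h import *
plan(*f2w(-47,-0.3),120,-104.25)
from cell import vision
S=vision.get_image('side')
cv2.imwrite('pics/s5.png',cv2.resize(S['frame'][190:290,260:360,::-1],None,fx=6,fy=6,interpolation=cv2.INTER_CUBIC))"
```

```text
time_s: 8.55
tool_pos: [564.4, -62.9, 147.7]
tcp_rot: [-3.14, -0.001, -1.82]
contact_force: [-0.8, -0.5, -4.4]
finger_gap: 25.5
t 8.55 pos [564.4 -62.9 147.7] yaw -104.3 gap 25.5 F [-0.8 -0.5 -4.4] fix [-47.5  -1. ]
need tool shift mm [-0.6  0.8 27.7] rotvec [-0.001 -0.001 -0.001]
```

View pics/s5.png

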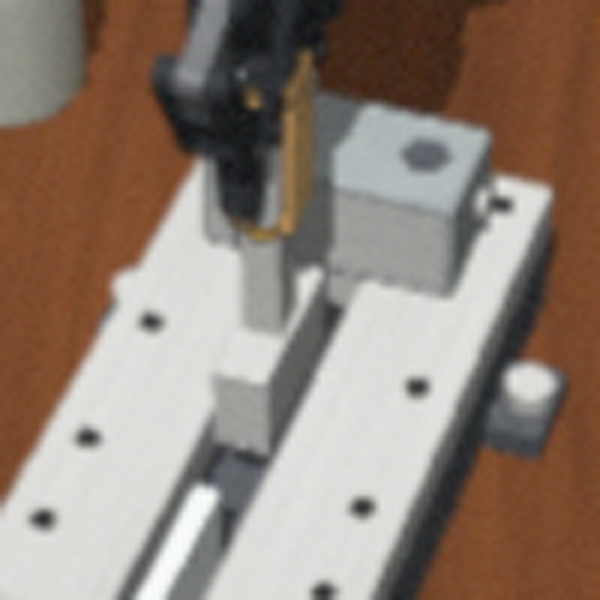

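The foot (crop 245,400) is entering the neck, centred and with no side force. The offcut is ahead of it at (190,530).

```bash
python3 -m creep '[[[0,0,0,0,0.0008,0.008,0],[0,0,0,0,0,0.008,0],[0,0,0,0,0,0.007,0],[0,0,0,0,0,0.003,0],[0,0,0,0,0,0,0],[0,0,0,0,0,0,0]]]' 70;python3 -c "
from h import *
plan(*f2w(10,-0.3),121,-104.25)
"
```

```text
time_s: 9.2
tool_pos: [563.8, -62.8, 119.7]
tcp_rot: [-3.14, -0.001, -1.82]
contact_force: [0.5, 1.0, -4.1]
finger_gap: 25.1
t 9.2 pos [563.8 -62.8 119.7] yaw -104.3 gap 25.1 F [ 0.5  1.  -4.1] fix [-47.5  -0.4]
need tool shift mm [-57.5   0.1  -1.4] rotvec [-0.001 -0.001 -0.001]
```

```bash
python3 -m creep '[[[0,0,0,-0.006,0,0,0],[0,0,0,-0.008,0,0,0],[0,0,0,-0.008,0,0,0],[0,0,0,-0.008,0,0,0]]]' 70;python3 -c "
from h import *
plan(*f2w(150,-0.3),121,-104.25)
"
```

```text
time_s: 9.6
tool_pos: [572.2, -32.2, 120.6]
tcp_rot: [-3.139, -0.001, -1.822]
contact_force: [-0.6, 0.4, -4.3]
finger_gap: 25.4
t 9.6 pos [572.2 -32.2 120.6] yaw -104.4 gap 25.4 F [-0.6  0.4 -4.3] fix [-15.8  -1. ]
need tool shift mm [-165.8    1.1   -0.7] rotvec [-0.003 -0.001 -0.002]
```

```bash
python3 -m creep '[[[-0.002,0,-0.001,-0.010,0.001,0,0],[0,0,0,-0.010,0,0,0],[0,0,0,-0.010,0,0,0],[0,0,0,-0.010,0,0,0],[0,0,0,-0.010,0,0,0]]]' 70;python3 -c "
from h import *
plan(*f2w(150,-0.3),121,-104.25)
"
```

```text
time_s: 10.1
tool_pos: [584.6, 20.9, 120.7]
tcp_rot: [-3.141, -0.002, -1.82]
contact_force: [-0.5, -1.4, -4.3]
finger_gap: 25.3
t 10.1 pos [584.6  20.9 120.7] yaw -104.3 gap 25.3 F [-0.5 -1.4 -4.3] fix [38.7  0.1]
need tool shift mm [-111.3   -0.3   -0.6] rotvec [-0.001 -0.002 -0.   ]
```

```bash
python3 -m creep '[[[0,0,0,-0.010,0,0,0],[0,0,0,-0.010,0,0,0],[0,0,0,-0.010,0,0,0],[0,0,0,-0.010,0,0,0],[0,0,0,-0.010,0,0,0]]]' 70;python3 -c "
from h import *
plan(*f2w(150,-0.3),121,-104.25)
from cell import vision
S=vision.get_image('side')
cv2.imwrite('pics/s6.png',cv2.resize(S['frame'][220:420,190:360,::-1],None,fx=3,fy=3,interpolation=cv2.INTER_CUBIC))"
```

```text
time_s: 10.6
tool_pos: [598.0, 73.5, 120.6]
tcp_rot: [-3.14, -0.003, -1.82]
contact_force: [-0.6, -1.4, -3.1]
finger_gap: 25.5
t 10.6 pos [598.   73.5 120.6] yaw -104.3 gap 25.5 F [-0.6 -1.4 -3.1] fix [92.9 -0. ]
need tool shift mm [-57.1  -0.2  -0.6] rotvec [-0.001 -0.003 -0.001]
```

View pics/s6.png

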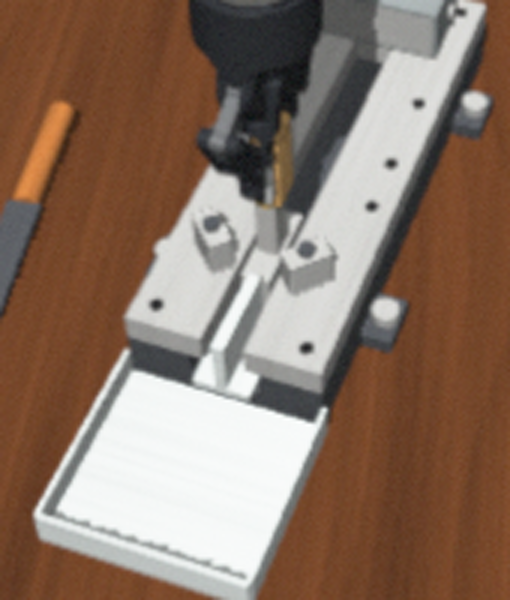

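The offcut's nose is out at the slot end (crop 225,380) with the scraper right behind it.

```bash
python3 -m creep '[[[0,0,0,-0.010,0,0,0],[0,0,0,-0.012,0,0,0],[0,0,0,-0.014,0,0,0],[0,0,0,-0.014,0,0,0],[0,0,0,-0.014,0,0,0],[0,0,0,0,0,0,0]]]' 70;python3 -c "
from h import *
plan(*f2w(130,-0.3),121,-104.25)
from cell import vision
S=vision.get_image('side')
cv2.imwrite('pics/s7.png',cv2.resize(S['frame'][220:420,190:360,::-1],None,fx=3,fy=3,interpolation=cv2.INTER_CUBIC))"
```

```text
time_s: 11.25
tool_pos: [614.8, 145.4, 120.1]
tcp_rot: [-3.142, 0.0, -1.817]
contact_force: [0.5, 0.6, -4.5]
finger_gap: 25.5
t 11.25 pos [614.8 145.4 120.1] yaw -104.1 gap 25.5 F [ 0.5  0.6 -4.5] fix [166.8   1.4]
need tool shift mm [36.8 -1.6 -0.9] rotvec [-0.     0.     0.003]
```

View pics/s7.png

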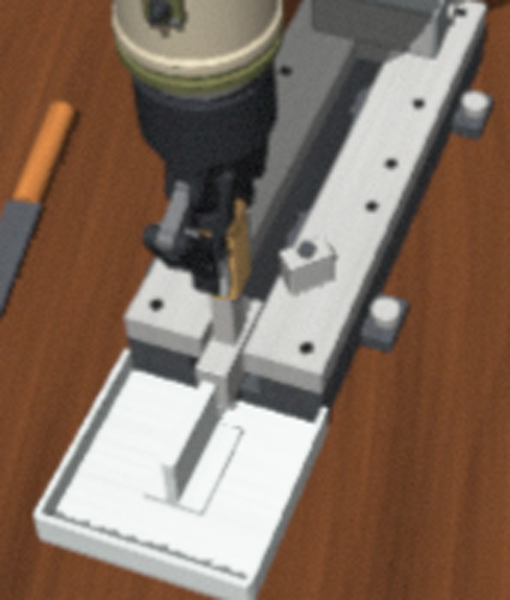

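The offcut stands flat in the pan (crop 200,450). I'll back off and lift.

```bash
python3 -m creep '[[[0,0,0,0.008,-0.001,0,0],[0,0,0,0.010,0,0,0],[0,0,0,0.010,0,0,0],[0,0,0,0.006,0,0,0],[0,0,0,0,0,0,0],[0,0,0,0,0,0,0]]]' 70;python3 -c "
from h import *
plan(*f2w(130,-0.3),222,-104.25)"
```

```text
time_s: 11.9
tool_pos: [606.8, 103.3, 120.1]
tcp_rot: [-3.141, -0.003, -1.823]
contact_force: [0.4, 0.2, -3.4]
finger_gap: 25.6
t 11.9 pos [606.8 103.3 120.1] yaw -104.4 gap 25.6 F [ 0.4  0.2 -3.4] fix [124.   -1.2]
need tool shift mm [  -5.7    0.9 -101.9] rotvec [-0.001 -0.003 -0.003]
```

```bash
python3 -m creep '[[[0,0,0,0,0.001,-0.010,0],[0,0,0,0,0,-0.020,0],[0,0,0,0,0,-0.025,0],[0,0,0,0,0,-0.025,0],[0,0,0,0,0,-0.020,0],[0,0,0,0,0,-0.008,0],[0,0,0,0,0,0,0],[0,0,0,0,0,0,0]]]' 70;python3 -c "
from h import *
from cell import vision
plan(516,-332,230,-104.25)
S=vision.get_image('side')
cv2.imwrite('pics/s8.png',cv2.resize(S['frame'][180:420,190:360,::-1],None,fx=2.5,fy=2.5,interpolation=cv2.INTER_CUBIC))"
```

```text
time_s: 12.7
tool_pos: [604.9, 107.5, 235.3]
tcp_rot: [-3.141, -0.0, -1.818]
contact_force: [0.6, -0.5, -4.5]
finger_gap: 25.5
t 12.7 pos [604.9 107.5 235.3] yaw -104.2 gap 25.5 F [ 0.6 -0.5 -4.5] fix [127.6   1.7]
need tool shift mm [447.9 -21.5   5.5] rotvec [-0.001 -0.     0.001]
```

View pics/s8.png

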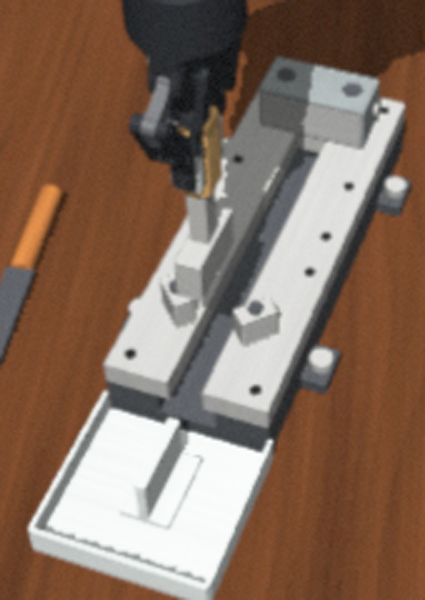

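```bash
python3 -c "
from h import *
d=pickle.load(open('im1.pkl','rb'));S=d['side']
print([w2f(p).round(1) for p in onz(S,[[139/2.5+190,487/2.5+180],[177/2.5+190,423/2.5+180]],49)])"
python3 -m creep '[[[0,0,0,0.015,-0.001,0,0],[0,0,0,0.030,-0.002,0,0],[0,0,0,0.035,-0.002,0,0],[0,0,0,0.035,-0.002,0,0],[0,0,0,0.035,-0.002,-0.001,0],[0,0,0,0.035,-0.002,-0.001,0],[0,0,0,0.035,-0.002,-0.001,0],[0,0,0,0.030,-0.002,-0.001,0]]]' 70;python3 -c "
from h import *
plan(516,-332,230,-104.25)"
```

```text
[array([257.7,   1.1]), array([200.4,   5.1])]
time_s: 13.55
tool_pos: [551.1, -148.4, 230.3]
tcp_rot: [3.128, -0.002, -1.812]
contact_force: [-0.1, -0.6, -5.1]
finger_gap: 25.2
t 13.55 pos [ 551.1 -148.4  230.3] yaw -103.8 gap 25.2 F [-0.1 -0.6 -5.1] fix [-133.7   -9.2]
need tool shift mm [186.6  -9.8   0.5] rotvec [ 0.013 -0.002  0.007]
```

```bash
python3 -m creep '[[[0.004,0,0.003,0.030,-0.002,0,0],[0.004,0,0.003,0.030,-0.002,0,0],[0.004,0,0,0.030,-0.002,0,0],[0,0,0,0.030,-0.002,-0.001,0],[0,0,0,0.025,-0.002,-0.001,0],[0,0,0,0.010,0,-0.001,0],[0,0,0,0,0,0,0],[0,0,0,0,0,0,0]]]' 70;python3 -c "
from h import *
plan(516,-332,97,-104.25)"
```

```text
time_s: 14.35
tool_pos: [510.5, -317.8, 226.0]
tcp_rot: [3.128, -0.003, -1.833]
contact_force: [-0.1, 0.3, -4.6]
finger_gap: 25.5
t 14.35 pos [ 510.5 -317.8  226. ] yaw -105.0 gap 25.5 F [-0.1  0.3 -4.6] fix [-307.8  -11.5]
need tool shift mm [ 11.9 -10.7 128.9] rotvec [ 0.013 -0.003 -0.013]
```

```bash
python3 -m creep '[[[0.010,-0.003,-0.010,0.008,-0.008,0.010,0],[0.003,0,0,0,0,0.020,0],[0,0,0,0,0,0.025,0],[0,0,0,0,0,0.025,0],[0,0,0,0,0,0.020,0],[0,0,0,0,0,0.010,0],[0,0,0,0,0,0.001,0],[0,0,0,0,0,0,0]]]' 70;python3 -c "
from h import *
plan(516,-332,97,-104.25)"
```

```text
time_s: 15.15
tool_pos: [521.6, -321.3, 107.7]
tcp_rot: [-3.137, 0.004, -1.807]
contact_force: [0.2, -0.6, -3.6]
finger_gap: 25.2
t 15.15 pos [ 521.6 -321.3  107.7] yaw -103.5 gap 25.2 F [ 0.2 -0.6 -3.6] fix [-308.5  -23.2]
need tool shift mm [11.8  3.  10.6] rotvec [-0.004  0.004  0.013]
```

```bash
python3 -m creep '[[[-0.005,0.004,0,0,0,0.003,0],[0,0,0,0,0,0.003,0],[0,0,0,0,0,0.002,0],[0,0,0,0,0,0,0],[0,0,0,0,0,0,0]]]' 70;python3 -c "
from h import *
plan(516,-332,97,-104.25)"
```

```text
time_s: 15.65
tool_pos: [523.7, -322.0, 102.4]
tcp_rot: [-3.137, -0.002, -1.806]
contact_force: [0.5, 0.1, -3.5]
finger_gap: 25.6
t 15.65 pos [ 523.7 -322.   102.4] yaw -103.5 gap 25.6 F [ 0.5  0.1 -3.5] fix [-308.7  -25.4]
need tool shift mm [11.5  5.2  5.4] rotvec [-0.004 -0.002  0.013]
```

```bash
python3 -m creep '[[[-0.002,-0.002,0,0,0,0.003,0],[0,0,0,0,0,0.002,0],[0,0,0,0,0,0.001,0],[0,0,0,0,0,0,0]]]' 70;python3 -c "
from h import *
plan(516,-332,97,-104.25)"
```

```text
time_s: 16.05
tool_pos: [524.2, -322.3, 97.0]
tcp_rot: [-3.138, 0.0, -1.806]
contact_force: [-0.4, 0.6, -2.8]
finger_gap: 25.3
t 16.05 pos [ 524.2 -322.3   97. ] yaw -103.5 gap 25.3 F [-0.4  0.6 -2.8] fix [-308.9  -25.9]
need tool shift mm [11.3  5.7 -0.1] rotvec [-0.004  0.     0.013]
```

```bash
python3 -m creep '[[[0,0,0,0,0,0.001,0],[0,0,0,0,0,0.001,0],[0,0,0,0,0,0,0]]]' 70;python3 -c "
from h import *
plan(516,-332,97,-104.25)
from cell import vision
S=vision.get_image('side')
cv2.imwrite('pics/s9.png',cv2.resize(S['frame'][60:240,250:430,::-1],None,fx=3.3,fy=3.3,interpolation=cv2.INTER_CUBIC))"
```

```text
time_s: 16.35
tool_pos: [524.6, -322.4, 97.0]
tcp_rot: [-3.137, -0.001, -1.806]
contact_force: [-0.6, -0.4, -4.4]
finger_gap: 25.4
t 16.35 pos [ 524.6 -322.4   97. ] yaw -103.5 gap 25.4 F [-0.6 -0.4 -4.4] fix [-308.8  -26.4]
need tool shift mm [11.3  6.2  0. ] rotvec [-0.005 -0.001  0.013]
```

View pics/s9.png

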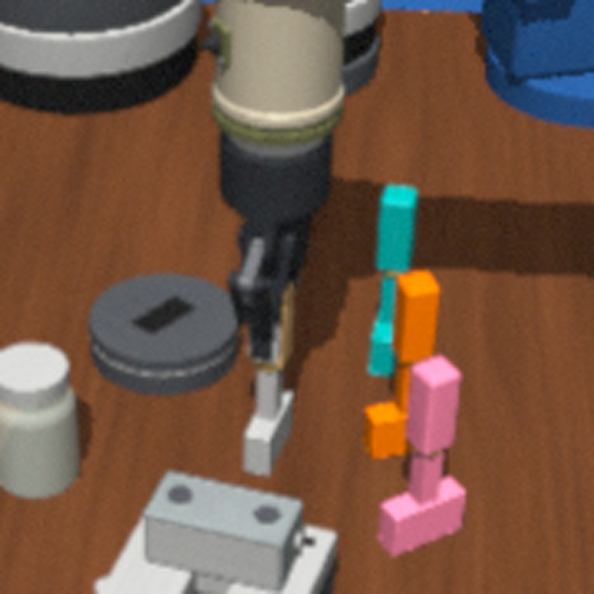

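```bash
python3 -m creep '[[[0,0,0,0,0,0.002,0],[0,0,0,0,0,0.002,0]]]' 70
```

```text
time_s: 16.6
tool_pos: [526.5, -322.4, 96.6]
tcp_rot: [-3.133, -0.001, -1.806]
contact_force: [-5.0, 5.2, 17.9]
finger_gap: 25.2
```

```bash
python3 -m creep '[[[0,0,0,0,0,-0.0005,0],[0,0,0,0,0,0,1],[0,0,0,0,0,0,1],[0,0,0,0,0,0,1],[0,0,0,0,0,0,1],[0,0,0,0,0,0,1],[0,0,0,0,0,0,1]]]' 70;python3 -c "
from h import *
plan(516,-332,97,-104.25)
from cell import vision
S=vision.get_image('side')
cv2.imwrite('pics/s10.png',cv2.resize(S['frame'][60:240,250:430,::-1],None,fx=3.3,fy=3.3,interpolation=cv2.INTER_CUBIC))"
```

```text
time_s: 17.3
tool_pos: [527.6, -323.0, 97.7]
tcp_rot: [-3.13, -0.002, -1.806]
contact_force: [-0.2, -0.4, 0.5]
finger_gap: 85.2
t 17.3 pos [ 527.6 -323.    97.7] yaw -103.5 gap 85.2 F [-0.2 -0.4  0.5] fix [-308.7  -29.4]
need tool shift mm [11.4  9.2  0.6] rotvec [-0.011 -0.002  0.013]
```

View pics/s10.png

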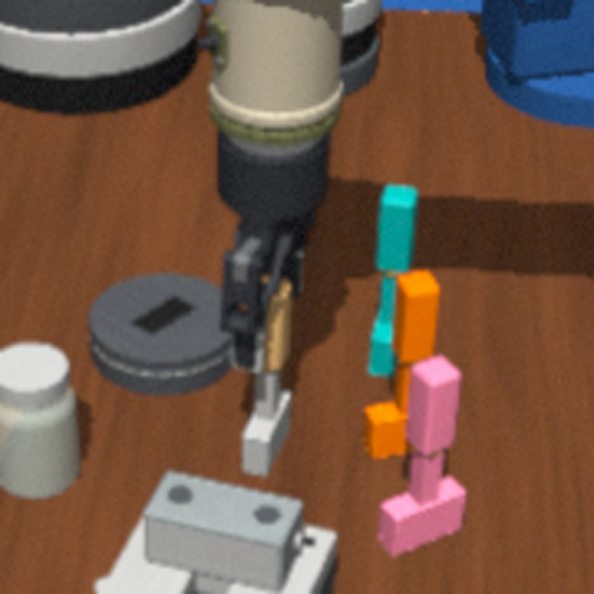

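The scraper stands upright and free (crop 268,430). Now up and over to the die.

```bash
python3 -m creep '[[[0,0,0,0,0,-0.010,1],[0,0,0,0,0,-0.025,1],[0,0,0,0,0,-0.030,1],[0,0,0,0,0,-0.030,1],[0,0,0,0,0,-0.030,1],[0,0,0,0,0,-0.015,1]]]' 70;python3 -c "
from h import *
plan(360,216,230,-104.25)"
```

```text
time_s: 17.95
tool_pos: [524.7, -321.5, 243.7]
tcp_rot: [-3.134, -0.0, -1.806]
contact_force: [-0.3, -0.6, 0.2]
finger_gap: 85.4
t 17.95 pos [ 524.7 -321.5  243.7] yaw -103.5 gap 85.4 F [-0.3 -0.6  0.2] fix [-308.   -26.2]
need tool shift mm [-484.5  285.3   11.3] rotvec [-0.008 -0.     0.014]
```

```bash
python3 -m creep '[[[-0.004,0,0.005,-0.020,0.012,0,1],[-0.002,0,0.005,-0.036,0.021,0,1],[0,0,0.004,-0.036,0.021,0,1],[0,0,0,-0.036,0.021,0,1],[0,0,0,-0.036,0.021,0,1],[0,0,0,-0.036,0.021,0,1],[0,0,0,-0.036,0.021,0,1],[0,0,0,-0.036,0.021,0,1]]]' 70;python3 -c "
from h import *
plan(360,216,230,-104.25)"
```

```text
time_s: 18.75
tool_pos: [436.0, -14.2, 251.0]
tcp_rot: [-3.126, -0.005, -1.829]
contact_force: [0.8, 0.7, 0.8]
finger_gap: 85.6
t 18.75 pos [436.  -14.2 251. ] yaw -104.8 gap 85.6 F [0.8 0.7 0.8] fix [-31.9 135.4]
need tool shift mm [-203.2  132.6   17.9] rotvec [-0.015 -0.005 -0.01 ]
```

```bash
python3 -m creep '[[[-0.008,-0.003,-0.005,-0.034,0.022,0.002,1],[-0.004,-0.002,-0.004,-0.034,0.022,0.004,1],[0,0,0,-0.034,0.022,0.004,1],[0,0,0,-0.034,0.022,0.004,1],[0,0,0,-0.034,0.022,0.004,1],[0,0,0,-0.015,0.010,0,1],[0,0,0,0,0,0,1],[0,0,0,0,0,0,1]]]' 70;python3 -c "
from h import *
from cell import telemetry,vision
plan(360,216,150,-104.25)
print(telemetry.get_state()['qpos'].round(2))
S=vision.get_image('side')
cv2.imwrite('pics/s11.png',cv2.resize(S['frame'][60:460,170:500,::-1],None,fx=1.5,fy=1.5))"
```

```text
time_s: 19.55
tool_pos: [359.5, 209.1, 237.7]
tcp_rot: [-3.126, -0.001, -1.809]
contact_force: [0.5, -1.0, 0.2]
finger_gap: 85.2
t 19.55 pos [359.5 209.1 237.7] yaw -103.6 gap 85.2 F [ 0.5 -1.   0.2] fix [165.7 264.6]
need tool shift mm [-6.9  2.5 87.6] rotvec [-0.015 -0.001  0.011]
[ 0.26 -0.15 -0.81  1.93 -0.1   1.31 -2.33]
```

View pics/s11.png

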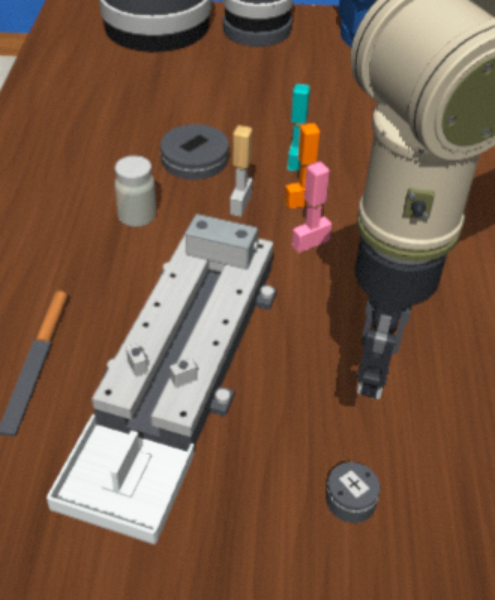

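The die's cross is at side pixel ≈(406,382), matching (360,215). Joint 7 is near its limit, so I'll rotate the tool a quarter turn (the die is round).

```bash
python3 -m creep '[[[-0.010,0,-0.06,-0.006,0.002,0,1],[0,0,-0.12,0,0,0,1],[0,0,-0.14,0,0,0,1],[0,0,-0.14,0,0,0,1],[0,0,-0.14,0,0,0,1],[0,0,-0.14,0,0,0,1],[0,0,-0.14,0,0,0,1],[0,0,-0.14,0,0,0,1]]]' 70;python3 -c "
from h import *
from cell import telemetry,vision
plan(360,216,150,-14.25)"
python3 -m creep '[[[0,0,-0.14,0,0,0,1],[0,0,-0.14,0,0,0,1],[0,0,-0.14,0,0,0,1],[0,0,-0.10,0,0,0,1],[0,0,0,0,0,0,1],[0,0,0,0,0,0,1]]]' 70;python3 -c "
from h import *
from cell import telemetry,vision
plan(360,216,150,-14.25)
print(telemetry.get_state()['qpos'].round(2))"
```

```text
time_s: 20.4
tool_pos: [364.1, 205.2, 239.0]
tcp_rot: [-3.14, -0.007, -0.769]
contact_force: [-0.1, -0.9, 0.0]
finger_gap: 85.7
t 20.4 pos [364.1 205.2 239. ] yaw -44.1 gap 85.7 F [-0.1 -0.9  0. ] fix [163.1 259.1]
need tool shift mm [-11.   -4.8  88.9] rotvec [ 0.001 -0.007 -0.52 ]
time_s: 21.0
tool_pos: [367.6, 197.8, 239.7]
tcp_rot: [3.139, -0.006, -0.239]
contact_force: [0.1, 0.9, 0.5]
finger_gap: 85.5
t 21.0 pos [367.6 197.8 239.7] yaw -13.7 gap 85.5 F [0.1 0.9 0.5] fix [156.7 253.9]
need tool shift mm [-12.3 -16.2  89.6] rotvec [ 0.003 -0.006  0.009]
[ 0.14 -0.13 -0.68  1.92 -0.08  1.32 -0.76]
```

```bash
python3 -m creep '[[[0.003,-0.006,0.006,-0.008,-0.010,0.010,1],[0,0,0,-0.003,-0.005,0.025,1],[0,0,0,0,0,0.030,1],[0,0,0,0,0,0.030,1],[0,0,0,0,0,0.030,1],[0,0,0,0,0,0.020,1],[0,0,0,0,0,0,1],[0,0,0,0,0,0,1]]]' 70;python3 -c "
from h import *
from cell import telemetry,vision
plan(360,216,2,-14.25)"
```

```text
time_s: 21.8
tool_pos: [363.6, 212.5, 91.7]
tcp_rot: [-3.139, -0.003, -0.276]
contact_force: [0.6, -0.4, -0.3]
finger_gap: 85.3
t 21.8 pos [363.6 212.5  91.7] yaw -15.8 gap 85.3 F [ 0.6 -0.4 -0.3] fix [170.  261.4]
need tool shift mm [-4.7 -2.2 89.7] rotvec [-0.002 -0.003 -0.027]
```

```bash
python3 -m creep '[[[0,-0.003,-0.013,-0.005,-0.002,0.012,1],[0,0,-0.010,0,0,0.012,1],[0,0,0,0,0,0.008,1],[0,0,0,0,0,0,1],[0,0,0,0,0,0,1]]]' 70;python3 -c "
from h import *
from cell import telemetry,vision
plan(360,216,2,-14.25)
S=vision.get_image('side')
cv2.imwrite('pics/s12.png',cv2.resize(S['frame'][300:440,340:500,::-1],None,fx=4,fy=4,interpolation=cv2.INTER_CUBIC))"
```

```text
time_s: 22.3
tool_pos: [361.0, 216.6, 59.7]
tcp_rot: [-3.137, -0.004, -0.254]
contact_force: [1.4, -0.2, 0.2]
finger_gap: 85.6
t 22.3 pos [361.  216.6  59.7] yaw -14.5 gap 85.6 F [ 1.4 -0.2  0.2] fix [173.3 264.9]
need tool shift mm [-1.1  1.1 57.7] rotvec [-0.004 -0.004 -0.005]
```

View pics/s12.png

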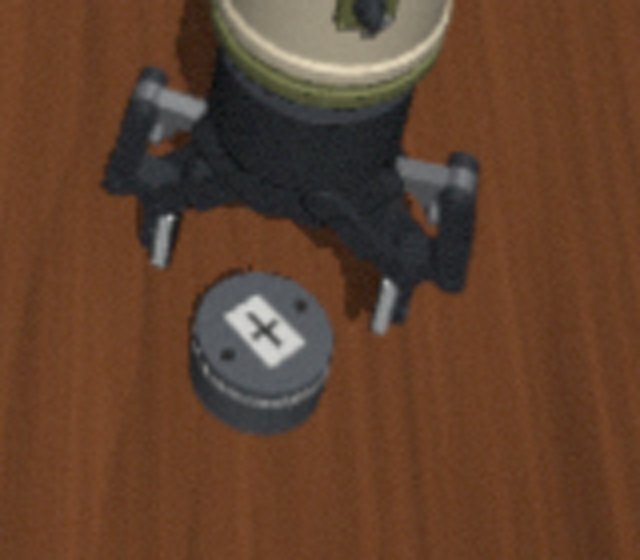

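The die (crop 263,330) is between the finger planes. Descending.

```bash
python3 -m creep '[[[-0.003,-0.004,-0.004,-0.001,0.001,0.010,1],[0,0,0,0,0,0.012,1],[0,0,0,0,0,0.012,1],[0,0,0,0,0,0.010,1],[0,0,0,0,0,0.006,1],[0,0,0,0,0,0,1],[0,0,0,0,0,0,1]]]' 70;python3 -c "
from h import *
from cell import telemetry,vision
plan(360,216,2,-14.25)"
```

```text
time_s: 23.05
tool_pos: [359.5, 215.9, 4.9]
tcp_rot: [-3.141, 0.001, -0.249]
contact_force: [-0.1, 0.1, -0.4]
finger_gap: 85.8
t 23.05 pos [359.5 215.9   4.9] yaw -14.3 gap 85.8 F [-0.1  0.1 -0.4] fix [172.2 266.2]
need tool shift mm [ 0.4 -0.3  2.9] rotvec [-0.001  0.001 -0.001]
```

```bash
python3 -m creep '[[[0,0,0,0,0,0.003,1],[0,0,0,0,0,0,0],[0,0,0,0,0,0,0],[0,0,0,0,0,0,0],[0,0,0,0,0,0,0],[0,0,0,0,0,0,0]]]' 80;python3 -m creep '[[[0,0,0,0,0,0,0],[0,0,0,0,0,0,0]]]' 80;python3 -c "
from h import *
from cell import telemetry,vision
plan(360,216,2,-14.25)
S=vision.get_image('side')
cv2.imwrite('pics/s13.png',cv2.resize(S['frame'][300:440,340:500,::-1],None,fx=4,fy=4,interpolation=cv2.INTER_CUBIC))"
```

```text
time_s: 23.65
tool_pos: [360.2, 216.2, 2.6]
tcp_rot: [-3.14, -0.0, -0.25]
contact_force: [-0.3, 0.4, -2.3]
finger_gap: 58.3
time_s: 23.85
tool_pos: [360.2, 216.2, 2.6]
tcp_rot: [-3.14, -0.0, -0.25]
contact_force: [1.1, 1.0, -1.8]
finger_gap: 58.0
t 23.85 pos [360.2 216.2   2.6] yaw -14.3 gap 58.0 F [ 1.1  1.  -1.8] fix [172.7 265.6]
need tool shift mm [-0.1  0.3  0.6] rotvec [-0.002 -0.    -0.001]
```

View pics/s13.png

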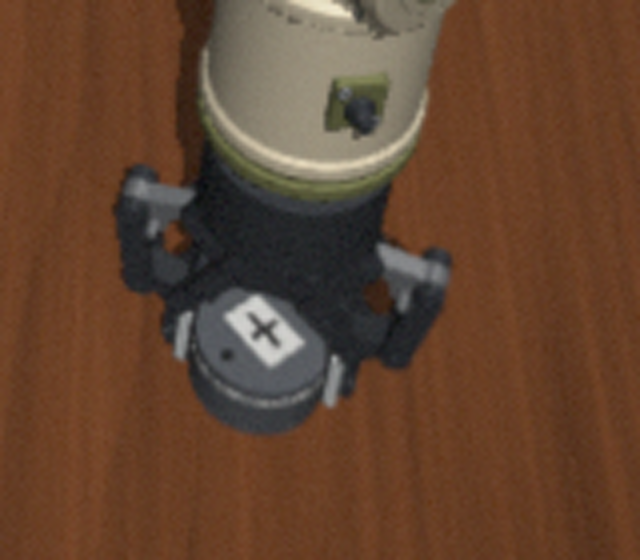

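```bash
python3 -m creep '[[[0,0,0,0,0,-0.005,0],[0,0,0,0,0,-0.015,0],[0,0,0,0,0,-0.025,0],[0,0,0,0,0,-0.030,0],[0,0,0,0,0,-0.030,0],[0,0,0,0,0,-0.025,0],[0,0,0,0,0,-0.010,0],[0,0,0,0,0,0,0]]]' 90;python3 -c "
from h import *
plan(*f2w(35),150,-14.25)"
```

```text
time_s: 24.7
tool_pos: [355.0, 213.2, 144.8]
tcp_rot: [3.136, 0.009, -0.248]
contact_force: [1.0, -0.9, -7.6]
finger_gap: 57.8
t 24.7 pos [355.  213.2 144.8] yaw -14.2 gap 57.8 F [ 1.  -0.9 -7.6] fix [168.5 269.9]
need tool shift mm [269.7 133.8  -6.8] rotvec [0.006 0.009 0.001]
```

```bash
python3 -m creep '[[[0.003,0.005,0,0.015,0.007,-0.003,0],[0.003,0.003,0,0.030,0.015,-0.003,0],[0,0,0,0.034,0.017,-0.003,0],[0,0,0,0.034,0.017,-0.002,0],[0,0,0,0.034,0.017,-0.002,0],[0,0,0,0.034,0.017,-0.002,0],[0,0,0,0.034,0.017,-0.002,0],[0,0,0,0.025,0.012,-0.002,0]]]' 90;python3 -c "
from h import *
plan(*f2w(35),150,-14.25)"
```

```text
time_s: 25.5
tool_pos: [560.2, 29.0, 149.0]
tcp_rot: [3.132, 0.016, -0.242]
contact_force: [0.2, -0.0, -6.7]
finger_gap: 58.2
t 25.5 pos [560.2  29.  149. ] yaw -13.9 gap 58.2 F [ 0.2 -0.  -6.7] fix [40.5 25.7]
need tool shift mm [25.6  5.7 -1.4] rotvec [0.01  0.016 0.007]
```

```bash
python3 -m creep '[[[0.005,0.008,0.003,0.013,0.003,0,0],[0.004,0.006,0.003,0.006,0,0,0],[0,0,0,0,0,0,0],[0,0,0,0,0,0,0]]]' 90;python3 -c "
from h import *
plan(*f2w(35),61,-14.25)"
```

```text
time_s: 25.9
tool_pos: [577.5, 17.2, 141.5]
tcp_rot: [3.139, 0.011, -0.253]
contact_force: [-0.2, -0.3, -6.8]
finger_gap: 58.2
t 25.9 pos [577.5  17.2 141.5] yaw -14.5 gap 58.2 F [-0.2 -0.3 -6.8] fix [33.3  6. ]
need tool shift mm [ 6.8 -1.9 80.4] rotvec [ 0.003  0.011 -0.004]
```

```bash
python3 -m creep '[[[0.002,0.008,-0.003,0.006,-0.001,0.010,0],[0,0.003,0,0,0,0.015,0],[0,0,0,0,0,0.015,0],[0,0,0,0,0,0.010,0],[0,0,0,0,0,0,0],[0,0,0,0,0,0,0]]]' 90;python3 -c "
from h import *
from cell import vision
plan(*f2w(35),61,-14.25)
S=vision.get_image('side')
cv2.imwrite('pics/s14.png',cv2.resize(S['frame'][180:360,220:400,::-1],None,fx=3.3,fy=3.3,interpolation=cv2.INTER_CUBIC))"
```

```text
time_s: 26.5
tool_pos: [582.1, 21.3, 88.4]
tcp_rot: [3.141, -0.002, -0.242]
contact_force: [1.1, -0.1, -7.1]
finger_gap: 58.0
t 26.5 pos [582.1  21.3  88.4] yaw -13.8 gap 58.0 F [ 1.1 -0.1 -7.1] fix [38.5  2.6]
need tool shift mm [ 2.5  3.5 27.4] rotvec [ 0.    -0.002  0.007]
```

View pics/s14.png

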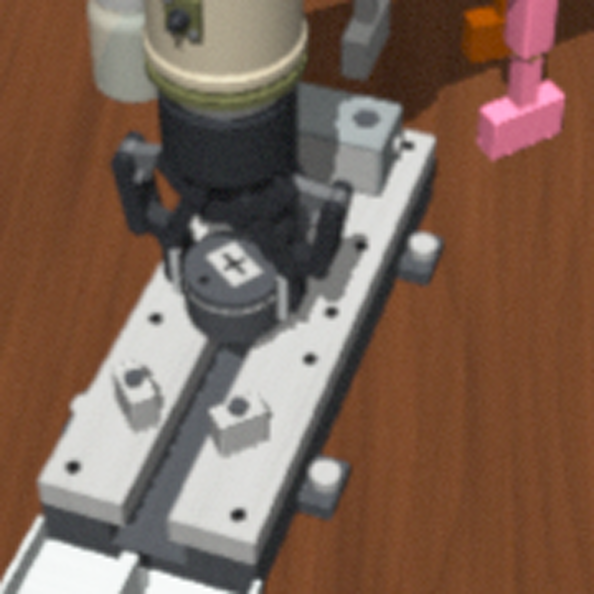

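The die (crop 235,290) hangs level over the slot, between the jaw and the stops. Lowering gently.

```bash
python3 -m creep '[[[0,-0.002,0.005,0.002,0.001,0.005,0],[0,0,0,0,0,0.006,0],[0,0,0,0,0,0.005,0],[0,0,0,0,0,0.003,0],[0,0,0,0,0,0,0]]]' 90;python3 -c "
from h import *
plan(*f2w(38),61,-14.25)"
```

```text
time_s: 27.05
tool_pos: [585.0, 19.6, 69.3]
tcp_rot: [-3.141, -0.003, -0.248]
contact_force: [0.3, -0.1, -6.5]
finger_gap: 57.9
t 27.05 pos [585.   19.6  69.3] yaw -14.2 gap 57.9 F [ 0.3 -0.1 -6.5] fix [37.5 -0.7]
need tool shift mm [-0.7 -0.5  8.3] rotvec [-0.    -0.003  0.001]
```

```bash
python3 -m creep '[[[0,-0.003,0,0,0,0.002,0],[0,0,0,0,0,0.002,0],[0,0,0,0,0,0.0015,0],[0,0,0,0,0,0,0]]]' 90;python3 -c "
from h import *
plan(*f2w(38),61,-14.25)"
```

```text
time_s: 27.45
tool_pos: [585.2, 19.6, 63.6]
tcp_rot: [-3.141, 0.0, -0.248]
contact_force: [0.9, 0.2, -6.5]
finger_gap: 58.2
t 27.45 pos [585.2  19.6  63.6] yaw -14.2 gap 58.2 F [ 0.9  0.2 -6.5] fix [37.6 -0.9]
need tool shift mm [-0.9 -0.4  2.6] rotvec [-0.     0.     0.001]
```

```bash
python3 -m creep '[[[0,0,0,0,0,0.001,0],[0,0,0,0,0,0.001,0],[0,0,0,0,0,0.001,0]]]' 90
```

```text
time_s: 27.75
tool_pos: [585.4, 19.6, 60.8]
tcp_rot: [-3.141, -0.0, -0.248]
contact_force: [-3.8, 0.2, 7.1]
finger_gap: 58.1
```

Touched down softly (the force rose about 13 N). Releasing.

```bash
python3 -m creep '[[[0,0,0,0,0,0,0],[0,0,0,0,0,0,1],[0,0,0,0,0,0,1],[0,0,0,0,0,0,1],[0,0,0,0,0,0,1],[0,0,0,0,0,0,1]]]' 90;python3 -c "
from h import *
from cell import vision
plan(*f2w(38),61,-14.25)
S=vision.get_image('side')
cv2.imwrite('pics/s15.png',cv2.resize(S['frame'][180:360,220:400,::-1],None,fx=3.3,fy=3.3,interpolation=cv2.INTER_CUBIC))"
```

```text
time_s: 28.35
tool_pos: [588.2, 20.0, 63.8]
tcp_rot: [-3.139, -0.007, -0.248]
contact_force: [0.2, -0.4, -0.1]
finger_gap: 85.3
t 28.35 pos [588.2  20.   63.8] yaw -14.2 gap 85.3 F [ 0.2 -0.4 -0.1] fix [38.7 -3.7]
need tool shift mm [-3.7  0.7  2.8] rotvec [-0.002 -0.007  0.001]
```

View pics/s15.png

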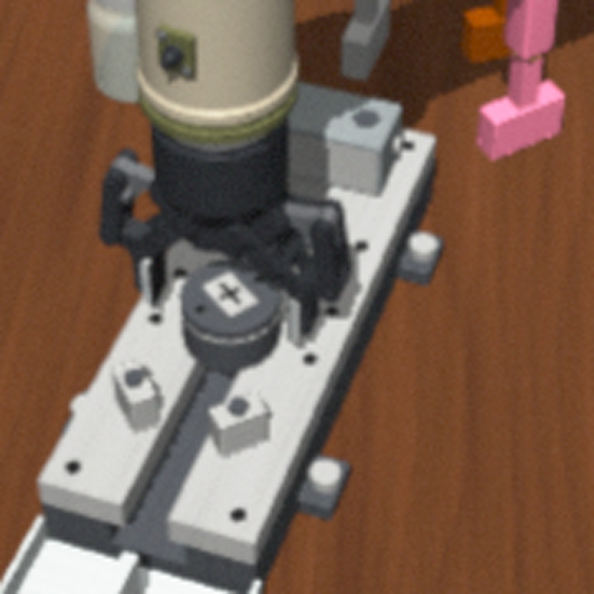

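```bash
python3 -m creep '[[[0,0,0,-0.003,0,-0.008,1],[0,0,0,0,0,-0.020,1],[0,0,0,0,0,-0.030,1],[0,0,0,0,0,-0.030,1],[0,0,0,0,0,-0.030,1],[0,0,0,0,0,-0.020,1],[0,0,0,0,0,0,0]]]' 60;python3 -c "
from h import *
plan(*f2w(-195),190,-14.25)"
```

```text
time_s: 29.1
tool_pos: [582.4, 21.7, 209.9]
tcp_rot: [-3.139, -0.006, -0.246]
contact_force: [0.7, 0.2, -0.4]
finger_gap: 73.4
t 29.1 pos [582.4  21.7 209.9] yaw -14.1 gap 73.4 F [ 0.7  0.2 -0.4] fix [39.   2.3]
need tool shift mm [  1.6 234.   19.4] rotvec [-0.003 -0.006  0.003]
```

```bash
python3 -m creep '[[[-0.003,-0.005,0.003,0,0.020,0,0],[0,0,0,0,0.035,0,0],[0,0,0,0,0.035,0,0],[0,0,0,0,0.035,0.003,0],[0,0,0,0,0.035,0.003,0],[0,0,0,0,0.035,0.003,0],[0,0,0,0,0.025,0,0],[0,0,0,0,0.006,0,0]]]' 60;python3 -m creep '[[[0,0,0,0,0,0,0],[0,0,0,0,0,0,0]]]' 60;python3 -c "
from h import *
from cell import vision
plan(*f2w(-195),75,-14.25)
d={n:vision.get_image(n) for n in('top','side')}
pickle.dump(d,open('im2.pkl','wb'))
cv2.imwrite('pics/t16.png',d['top']['frame'][:,:,::-1])
cv2.imwrite('pics/s16.png',d['side']['frame'][:,:,::-1])"
```

```text
time_s: 29.9
tool_pos: [522.4, -201.5, 198.5]
tcp_rot: [-3.141, 0.002, -0.243]
contact_force: [0.7, 0.1, -0.1]
finger_gap: 0.3
time_s: 30.1
tool_pos: [522.1, -200.8, 198.0]
tcp_rot: [-3.14, 0.003, -0.244]
contact_force: [-0.6, 0.3, -0.0]
finger_gap: 0.2
t 30.1 pos [ 522.1 -200.8  198. ] yaw -14.0 gap 0.2 F [-0.6  0.3 -0. ] fix [-191.6    6. ]
need tool shift mm [  6.3   3.6 123. ] rotvec [-0.002  0.003  0.005]
```

View pics/s16.png

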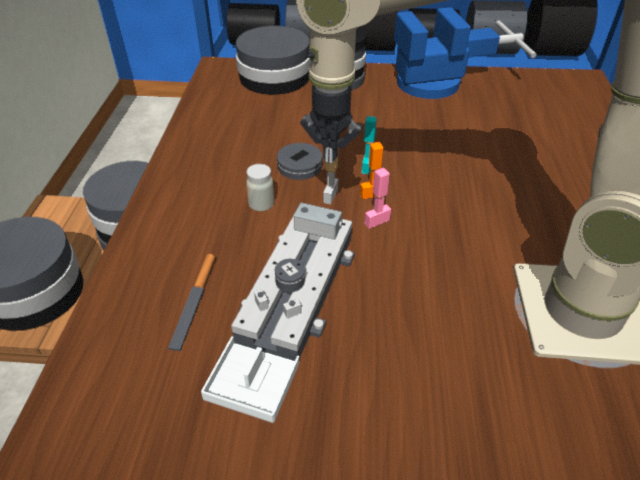

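View pics/t16.png

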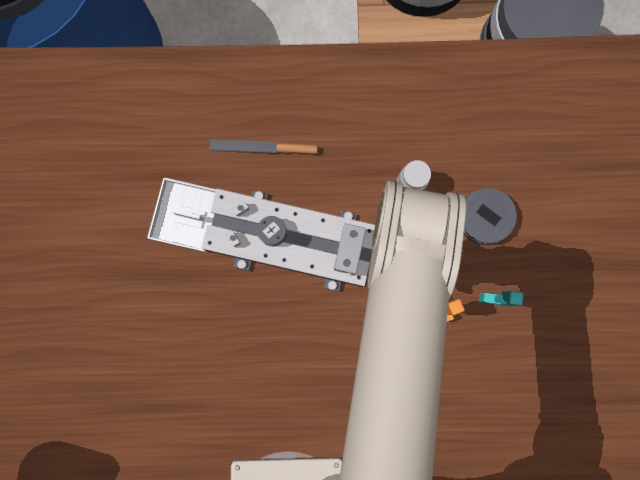

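The die sits on the slot line (top 271,230; side 290,273), the scraper stands at side (331,190) and the offcut is in the pan (side 253,370). Now down behind the jaw.

```bash
python3 -m creep '[[[0,0.002,0.004,0.006,0.003,0.010,0],[0,0,0,0,0,0.025,0],[0,0,0,0,0,0.030,0],[0,0,0,0,0,0.030,0],[0,0,0,0,0,0.018,0],[0,0,0,0,0,0.005,0],[0,0,0,0,0,0,0],[0,0,0,0,0,0,0]]]' 60;python3 -c "
from h import *
plan(*f2w(-165),77,-14.25)"
```

```text
time_s: 31.0
tool_pos: [532.4, -198.4, 74.0]
tcp_rot: [-3.138, -0.003, -0.238]
contact_force: [0.4, -0.1, -0.4]
finger_gap: 0.0
t 31.0 pos [ 532.4 -198.4   74. ] yaw -13.6 gap 0.0 F [ 0.4 -0.1 -0.4] fix [-186.7   -3.4]
need tool shift mm [ -3.1 -21.8  -2.9] rotvec [-0.004 -0.003  0.011]
```

```bash
python3 -m creep '[[[-0.003,-0.003,0.010,-0.003,-0.006,-0.002,0],[0,0,0,0,-0.006,0,0],[0,0,0,0,-0.006,0,0],[0,0,0,0,-0.006,0,0]]]' 60;python3 -c "
from h import *
plan(*f2w(-165),77,-14.25)"
```

```text
time_s: 31.4
tool_pos: [537.3, -173.3, 79.4]
tcp_rot: [-3.142, -0.005, -0.249]
contact_force: [0.5, -0.9, -0.3]
finger_gap: 0.2
t 31.4 pos [ 537.3 -173.3   79.4] yaw -14.3 gap 0.2 F [ 0.5 -0.9 -0.3] fix [-161.2   -2. ]
need tool shift mm [-2.   3.8  2.4] rotvec [-0.    -0.005 -0.001]
```

```bash
python3 -m creep '[[[0,0.003,0,-0.001,-0.008,0.001,0],[0,0,0,0,-0.008,0,0],[0,0,0,0,-0.008,0,0],[0,0,0,0,-0.008,0,0],[0,0,0,0,-0.008,0,0]]]' 60;python3 -c "
from h import *
plan(*f2w(0),78,-14.25)"
```

```text
time_s: 31.9
tool_pos: [545.2, -141.3, 79.3]
tcp_rot: [3.13, -0.01, -0.256]
contact_force: [-1.8, -5.4, -0.3]
finger_gap: 0.1
t 31.9 pos [ 545.2 -141.3   79.3] yaw -14.7 gap 0.1 F [-1.8 -5.4 -0.3] fix [-128.2   -1.7]
need tool shift mm [  -2.7 -128.2   -0.3] rotvec [ 0.012 -0.01  -0.008]
```

```bash
python3 -m creep '[[[0.010,-0.008,-0.006,-0.002,-0.010,0,0],[0.003,0,0,0,-0.010,0,0],[0.003,0,0,0,-0.010,0,0],[0.002,0,0,0,-0.010,0,0],[0.002,0,0,0,-0.010,0,0],[0.002,0,0,0,-0.010,0,0]]]' 60;python3 -c "
from h import *
plan(*f2w(0),78,-14.25)"
```

```text
time_s: 32.5
tool_pos: [555.9, -92.3, 79.4]
tcp_rot: [3.136, -0.002, -0.261]
contact_force: [-2.2, -7.0, 1.4]
finger_gap: -0.2
t 32.5 pos [555.9 -92.3  79.4] yaw -15.0 gap -0.2 F [-2.2 -7.   1.4] fix [-78.1  -0. ]
need tool shift mm [ -1.  -78.1   1. ] rotvec [ 0.005 -0.002 -0.012]
```

```bash
python3 -m creep '[[[0.005,-0.002,-0.010,-0.001,-0.008,0,0],[0.002,0,-0.003,0,-0.006,0,0],[0.002,0,0,0,-0.005,0,0],[0.002,0,0,0,-0.004,0,0],[0.001,0,0,0,-0.004,0,0],[0.001,0,0,0,-0.004,0,0]]]' 60;python3 -c "
from h import *
plan(*f2w(0),78,-14.25)"
```

```text
time_s: 33.1
tool_pos: [560.9, -69.8, 79.5]
tcp_rot: [3.136, 0.0, -0.255]
contact_force: [-2.5, -6.5, 0.8]
finger_gap: 0.1
t 33.1 pos [560.9 -69.8  79.5] yaw -14.6 gap 0.1 F [-2.5 -6.5  0.8] fix [-55.    0.7]
need tool shift mm [  0.3 -55.1   1.2] rotvec [ 0.006  0.    -0.006]
```

```bash
python3 -m creep '[[[0.005,0,-0.005,0,-0.005,0,0],[0.002,0,0,0,-0.005,0,0],[0.002,0,0,0,-0.005,0,0],[0.002,0,0,0,-0.005,0,0],[0.001,0,0,0,-0.005,0,0],[0.001,0,0,0,-0.005,0,0]]]' 60;python3 -c "
from h import *
plan(*f2w(0),78,-14.25)
from cell import vision
S=vision.get_image('side')
cv2.imwrite('pics/s17.png',cv2.resize(S['frame'][180:360,220:400,::-1],None,fx=3.3,fy=3.3,interpolation=cv2.INTER_CUBIC))"
```

```text
time_s: 33.7
tool_pos: [565.6, -51.1, 79.5]
tcp_rot: [3.133, 0.002, -0.26]
contact_force: [-2.9, -8.1, 2.3]
finger_gap: 0.3
t 33.7 pos [565.6 -51.1  79.5] yaw -14.9 gap 0.3 F [-2.9 -8.1  2.3] fix [-35.8   0.7]
need tool shift mm [  0.3 -35.8   1.2] rotvec [ 0.009  0.002 -0.011]
```

View pics/s17.png

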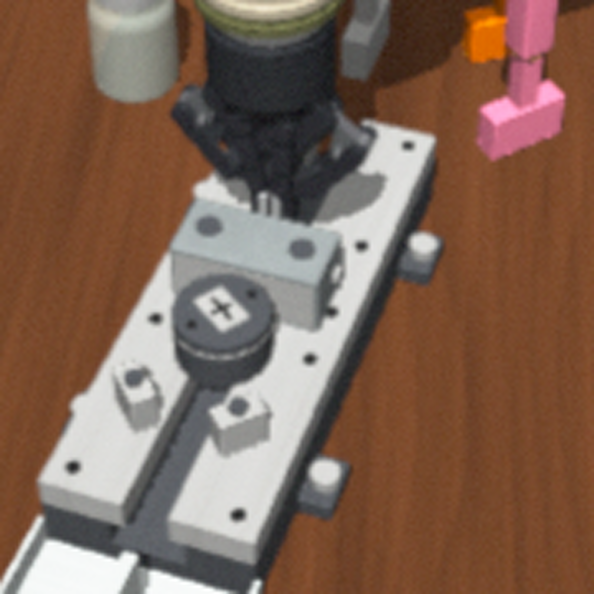

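The jaw is pushing the die (crop 222,330), centred on the slot.

```bash
python3 -m creep '[[[0.007,-0.002,-0.010,0,-0.005,0.001,0],[0.003,0,-0.002,0,-0.005,0,0],[0.002,0,0,0,-0.005,0,0],[0.002,0,0,0,-0.005,0,0],[0.002,0,0,0,-0.004,0,0]]]' 60;python3 -c "
from h import *
plan(*f2w(0),78,-14.25)"
```

```text
time_s: 34.25
tool_pos: [569.5, -36.3, 78.6]
tcp_rot: [3.136, 0.005, -0.256]
contact_force: [-3.4, -6.1, 1.7]
finger_gap: 0.2
t 34.25 pos [569.5 -36.3  78.6] yaw -14.6 gap 0.2 F [-3.4 -6.1  1.7] fix [-20.5   0.5]
need tool shift mm [  0.4 -20.5   0.5] rotvec [ 0.006  0.005 -0.007]
```

```bash
python3 -m creep '[[[0.005,-0.004,-0.006,0,-0.004,0,0],[0.002,0,0,0,-0.004,0,0],[0.002,0,0,0,-0.004,0,0],[0.002,0,0,0,-0.003,0,0]]]' 60;python3 -c "
from h import *
plan(*f2w(0),78,-14.25)"
```

```text
time_s: 34.65
tool_pos: [571.4, -28.7, 78.6]
tcp_rot: [3.136, 0.01, -0.256]
contact_force: [-2.9, -6.8, 1.9]
finger_gap: 0.4
t 34.65 pos [571.4 -28.7  78.6] yaw -14.7 gap 0.4 F [-2.9 -6.8  1.9] fix [-12.7   0.6]
need tool shift mm [  0.5 -12.7   0.5] rotvec [ 0.006  0.01  -0.007]
```

```bash
python3 -m creep '[[[0.005,-0.008,-0.006,0,-0.004,0,0],[0.002,-0.002,0,0,-0.004,0,0],[0.002,0,0,0,-0.004,0,0],[0.002,0,0,0,-0.004,0,0]]]' 60;python3 -c "
from h import *
plan(*f2w(0),78,-14.25)"
```

```text
time_s: 35.05
tool_pos: [573.3, -20.7, 78.5]
tcp_rot: [3.136, 0.023, -0.257]
contact_force: [-2.5, -6.5, 2.7]
finger_gap: -0.0
t 35.05 pos [573.3 -20.7  78.5] yaw -14.7 gap -0.0 F [-2.5 -6.5  2.7] fix [-4.4  0.7]
need tool shift mm [ 0.7 -4.4  0.4] rotvec [ 0.006  0.023 -0.008]
```

```bash
python3 -m creep '[[[0.005,0.012,-0.006,0,-0.004,0,0],[0.002,0.010,0,0,-0.004,0,0],[0.002,0,0,0,-0.004,0,0]]]' 60;python3 -c "
from h import *
plan(*f2w(0),78,-14.25)"
```

```text
time_s: 35.35
tool_pos: [575.3, -14.8, 78.3]
tcp_rot: [3.136, 0.0, -0.256]
contact_force: [-4.0, -7.2, 3.1]
finger_gap: 0.1
t 35.35 pos [575.3 -14.8  78.3] yaw -14.7 gap 0.1 F [-4.  -7.2  3.1] fix [1.8 0.3]
need tool shift mm [0.3 1.8 0.3] rotvec [ 0.005  0.    -0.007]
```

```bash
python3 -m creep '[[[0.003,0,-0.004,0,-0.004,0,0],[0.002,0,0,0,-0.004,0,0]]]' 60;python3 -c "
from h import *
plan(*f2w(0),78,-14.25)
from cell import vision
S=vision.get_image('side')
cv2.imwrite('pics/s18.png',cv2.resize(S['frame'][180:360,220:400,::-1],None,fx=3.3,fy=3.3,interpolation=cv2.INTER_CUBIC))"
```

```text
time_s: 35.55
tool_pos: [575.8, -12.9, 78.3]
tcp_rot: [3.133, 0.001, -0.256]
contact_force: [-7.3, -16.1, 5.0]
finger_gap: 0.1
t 35.55 pos [575.8 -12.9  78.3] yaw -14.7 gap 0.1 F [ -7.3 -16.1   5. ] fix [3.8 0.2]
need tool shift mm [0.3 3.8 0.3] rotvec [ 0.009  0.001 -0.008]
```

View pics/s18.png

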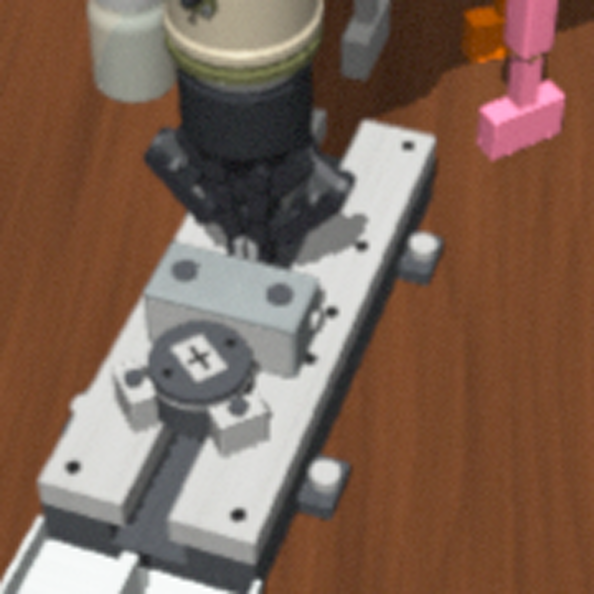

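The die (crop 200,365) is up in the V and the force has risen to about 18 N. Pressing a little more to confirm it is solid.

```bash
python3 -m creep '[[[0,0,0,0,-0.004,0,0]]]' 60; python3 -m creep '[[[0,0,0,0,-0.004,0,0]]]' 60
```

```text
time_s: 35.7
tool_pos: [575.8, -13.0, 78.2]
tcp_rot: [3.127, 0.002, -0.26]
contact_force: [-5.4, -12.9, 4.8]
finger_gap: -0.2
time_s: 35.8
tool_pos: [575.9, -13.1, 78.1]
tcp_rot: [3.121, 0.003, -0.264]
contact_force: [-6.2, -13.7, 4.8]
finger_gap: -0.2
```

```bash
python3 -m creep '[[[0.010,0,-0.008,0,-0.005,0,0]]]' 60; python3 -m creep '[[[0.006,0,-0.004,0,-0.006,0,0]]]' 60
```

```text
time_s: 35.9
tool_pos: [576.0, -13.0, 78.0]
tcp_rot: [3.125, 0.005, -0.259]
contact_force: [-7.2, -16.5, 7.2]
finger_gap: -0.1
time_s: 36.0
tool_pos: [576.1, -13.0, 77.7]
tcp_rot: [3.123, 0.006, -0.26]
contact_force: [-9.6, -20.7, 7.0]
finger_gap: 0.1
```

It is solid: 22 N along the slot with no travel. Backing off.

```bash
python3 -m creep '[[[0,0,0,0,0.001,0,0],[0,0,0,0,0.004,0,0],[0.005,0,0,0,0.008,0,0],[0.008,0,-0.005,0,0.012,0,0],[0.003,0,0,0,0.012,0,0],[0,0,0,0,0.005,0,0],[0,0,0,0,0,0,0]]]' 60;python3 -c "
from h import *
plan(*f2w(-40),190,-14.25)
from cell import vision
d={n:vision.get_image(n) for n in('top','side')}
S=d['side']
cv2.imwrite('pics/s19.png',cv2.resize(S['frame'][180:360,220:400,::-1],None,fx=3.3,fy=3.3,interpolation=cv2.INTER_CUBIC))
pickle.dump(d,open('im3.pkl','wb'))"
```

```text
time_s: 36.7
tool_pos: [564.7, -55.6, 78.8]
tcp_rot: [3.14, 0.005, -0.254]
contact_force: [-0.4, -0.2, 0.6]
finger_gap: 0.2
t 36.7 pos [564.7 -55.6  78.8] yaw -14.6 gap 0.2 F [-0.4 -0.2  0.6] fix [-40.3   0.4]
need tool shift mm [-1.000e-01 -2.000e-01 -1.112e+02] rotvec [ 0.001  0.005 -0.006]
```

View pics/s19.png

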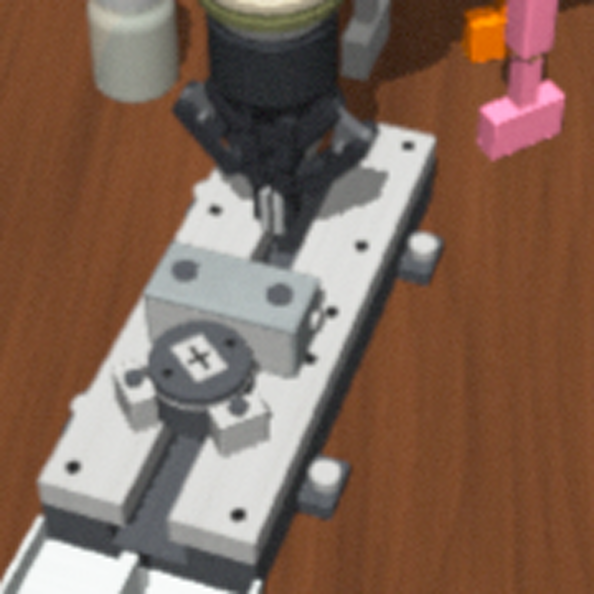

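```bash
python3 -m creep '[[[0,0,0,0,0.002,-0.010,0],[0,0,0,0,0.005,-0.025,0],[0,0,0,0,0.020,-0.030,0],[0,0,0,0,0.030,-0.030,0],[0,0,0,0,0.030,-0.030,0],[0,0,0,0,0.020,-0.010,0],[0,0,0,0,0,0,0],[0,0,0,0,0,0,0]]]' 60;python3 -c "
from h import *
plan(*f2w(-40),190,-14.25)
from cell import vision
d={n:vision.get_image(n) for n in('top','side')}
cv2.imwrite('pics/s20.png',d['side']['frame'][:,:,::-1])
cv2.imwrite('pics/t20.png',cv2.resize(d['top']['frame'][165:305,140:340,::-1],None,fx=4,fy=4,interpolation=cv2.INTER_CUBIC))
pickle.dump(d,open('im3.pkl','wb'))"
```

```text
time_s: 37.6
tool_pos: [539.6, -155.9, 223.9]
tcp_rot: [-3.14, 0.002, -0.243]
contact_force: [-0.1, 1.0, -0.1]
finger_gap: 0.0
t 37.6 pos [ 539.6 -155.9  223.9] yaw -13.9 gap 0.0 F [-0.1  1.  -0.1] fix [-1.438e+02  1.000e-01]
need tool shift mm [   0.8 -103.7   34. ] rotvec [-0.001  0.002  0.006]
```

View pics/s20.png

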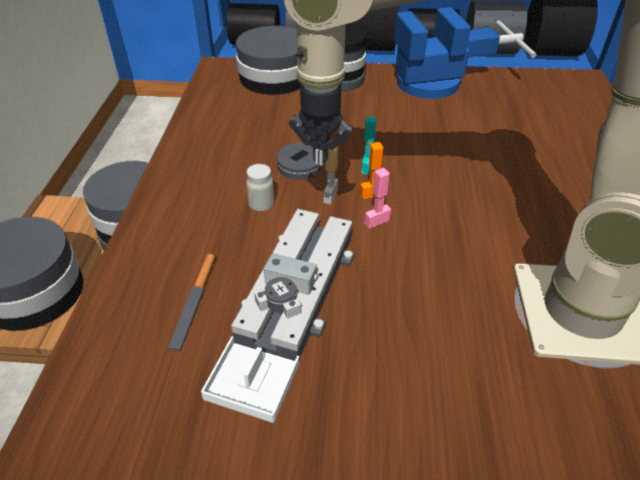

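View pics/t20.png

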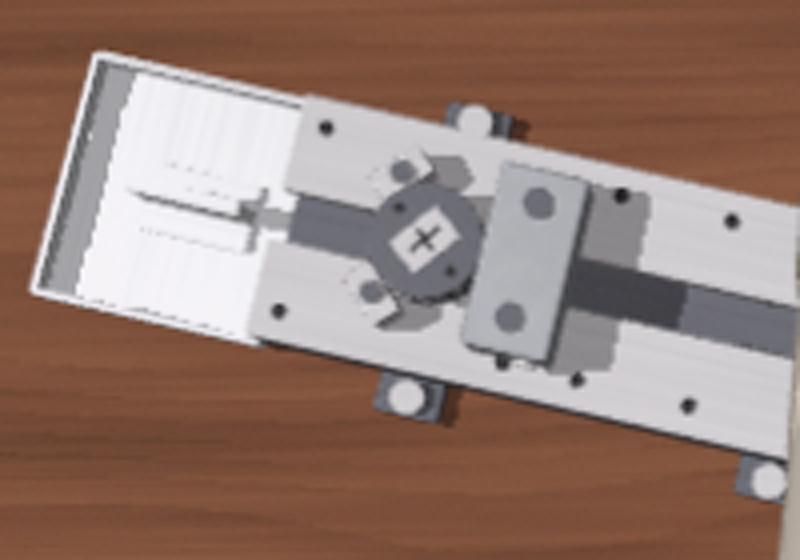

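```bash
python3 -c "
from h import *
d=pickle.load(open('im3.pkl','rb'));T=d['top'];S=d['side']
f=lambda p:[p[0]/4+140-.4,p[1]/4+165-.4]
print('die',w2f(onz(T,[f((426,239))],94)[0]),w2f(onz(S,[[280.5,290]],94)[0]))
print('jaw top corners',[w2f(x).round(1) for x in onz(T,[f((502,163)),f((463,345)),f((592,182)),f((550,363))],103)])
print('scrap web ends',[w2f(x).round(1) for x in onz(S,[[245.5,384],[262,351]],49)])
"
```

```text
die [89.65530022 -0.2945137 ] [93.76214089  2.86421729]
jaw top corners [array([ 60. , -45.9]), array([57.1, 48.9]), array([ 13.1, -46.7]), array([12.3, 47.9])]
scrap web ends [array([274.2,   8.4]), array([203.2,   8.6])]
```

The die measures at fixture (89.7, -0.3), the jaw travel is about 0.184, and the robot is clear with no force on it. Handing in.

```bash
python3 -c "
from cell import close_job
print(close_job())"
```

```text
the job is handed in; nothing more can be done
None
```

The job is handed in at about 37.7 s of the 72 s allowed. `close_job` gives no verdict, so what follows is what my own checks showed.

**What I did**
- **Offcut:** I gripped the tan-handled steel scraper, lowered it into the slot behind the offcut and drove the offcut into the catch pan. The fingers did not touch it.
- **Scraper:** I stood it upright on the bench, near where it started, and let go.
- **Die:** I set it down on the plate with about 13 N of contact and released it. I then pushed the jaw until it came up solid, at about 22 N along the slot (about 16 N beyond the drag), and backed off.

**Last checks**
- **Die and jaw:** the top view puts the die at fixture (89.7, -0.3) mm against a target of (89, 0). The jaw front is at about 58.5 mm, so its travel is about 0.184 m. The jaw did not move when I released it.
- **Offcut and scraper:** the offcut's centre is at about x = 230 to 240 mm, inside the pan, and the scraper is standing.
- **Robot and bystanders:** the wrist force read about 1 N or less with the arm clear. The jar, file and backer look unmoved by eye; I did not measure them.

**What disagreed or was not checked**
- A rough side-view reading put the die at (93.8, 2.9) mm. I trusted the top view, because it fits the jaw position.
- Two side-view readings of the offcut's web gave lengths of 57 and 71 mm (true length 60 mm), so its position is only good to about 10 mm.
- The nip force on each stop block could not be measured directly.

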